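Cull damaged microtome clamp bars into the scrap box

ROBOT

A 7-joint arm with a two-finger parallel gripper is mounted at the origin on the work surface. World frame = base frame: x ahead of the robot, y to its left, z up, the work surface at z = 0. Lengths are in m, angles in rad, forces in N, time in s.
With the tool pointing down it reaches from about 0.35 to 0.9 m from the base axis. Payload 8.1 kg.
Tool frame: the origin (TCP) lies on the centre line of the jaws, within the pads' length; the fingertips stand 8 mm ahead of it and the grasp point (between the pads) lies 11 mm behind it; x points along the fingers, y is the direction in which the jaws open and shut, and the axes are right-handed (so a half turn about x gives the same grasp; the last joint's range is limited). The gripper opens to 92 mm and grips with 3 to 60 N. Pads are 19 mm wide; open, the fingers measure 130 mm over their backs; the gripper's body (75 mm by 190 mm) begins 47 mm behind the grasp point.
Start: joints at [-1.428, 0.434, 0.025, 1.573, -0.012, 1.134, -0.075], TCP at [0.152, 0.606, 0.235] pointing down, gripper open.
Joint ranges: [-2.62, 2.62], [-0.44, 2.09], [-1.27, 1.32], [0.08, 2.57], [-1.32, 4.46], [0.12, 2], [-2.74, 2.74]. Speed limits (rad/s): [2.22, 2.22, 3.01, 3.01, 3.14, 3.14, 3.14].

INTERFACE

Orientations are given as [roll, pitch, yaw] about the fixed x, y, z axes, in that order (R = Rz(yaw) Ry(pitch) Rx(roll)).
In Python, from plant import telemetry, cams, robot gives the robot as it stands.
- The arm moves only by the tool step_arm, never from a script. Its argument "plan" is a list of rows, each a list of 3 entries, a list of its own where there are three numbers: the opening, from 0 (shut) to 1 (fully open), then the shift along the tool's x, y, z scaled (see below), then the turn, a rotation vector about the tool's x, y, z scaled (see below). A call has 1 to 5 rows; each row shifts and turns the commanded pose from where the row before left it, along the tool's axes as they then stand; what a row does not reach is not made up. The controller multiplies each number of a shift by 15 cm and each number of a turn by 0.5 rad. A row lasts 1/10 s, in which the tool goes at most 50 mm and 8.59 degrees, less where a joint would pass 70% of its speed; a pose out of reach is approached as far as the arm can. A call with a number of a shift or a turn outside -1 to 1 is refused whole. A call with a gripper value outside its range is refused whole. The fingers move at their own pace and stop on an object; the grip force is fixed at half the most. Time passes only in rows, so rows that do not move let the fingers close. It gives the time, the measured TCP pose, the force and the opening at its end, in the units of the state.
- telemetry.get_state(): the state, without advancing time (a new reading comes with each control period).
- cams.get_image(name): name is "side" or "top"; returns (picture, depth): 480x640x3 uint8, blue, green, red; 480x640 float32, m along the optical axis (not along the pixel's ray), 0 where there is no reading.
- cams.calibration(name): a dict with "mtx" (3x3 intrinsics, pixels), "T" (4x4, takes a point from camera to world coordinates). Camera axes: x right, y down, z forward; pixel columns grow to the right and rows downward; lengths in m; the calibration is good to about 2 mm. A picture is of the moment at which its call begins. calibration takes no time and is no camera call.
- robot.close_job(): hands the job in, once; it reports no verdict.
The state is a dict: "time": time; "q": joint angles; "qvel": joint speeds; "effort": joint torques, N m; "eef_pos": TCP position; "ee_rot": TCP orientation; "force": force on the tool from outside, world axes, zero at the start; "wrist_torque": the same for the moment, N m; "gripper_width": opening from 0.0 (shut) to 1.0 (fully open).
Only numpy, scipy, OpenCV 4.12 (cv2) and the standard library are available. Lean on these libraries where they do the work, as an engineer would, in place of code of your own. Each camera call takes 0.05 s, during which the arm holds its last target.

TASK

Sort the batch of aluminium clamp bars on the bench: swing the scrap box's flat cover fully aside on its screw, drop every snapped-short or bent bar through the port, and swing the cover shut again so that it covers the whole port. Every sound bar (straight and full length) belongs in the open white tray, lying level. Do not disturb the bottle and the beaker.

Things in the scene. Friction and masses are not known exactly. Their poses are not given: they have to be found in the camera images.
- bar0: a sound clamp bar: straight aluminium bar, 60 mm long, 16 x 16 mm section, about 40 g, two small dark holes on top. Origin: centre of its underside; x runs along its length, z up. May be absent (no pose from the start).
- bar1: a sound clamp bar: straight aluminium bar, 60 mm long, 16 x 16 mm section, about 40 g, two small dark holes on top. Origin: centre of its underside; x runs along its length, z up. May be absent (no pose from the start).
- bar2: a sound clamp bar: straight aluminium bar, 60 mm long, 16 x 16 mm section, about 40 g, two small dark holes on top. Origin: centre of its underside; x runs along its length, z up. May be absent (no pose from the start).
- bar3: a sound clamp bar: straight aluminium bar, 60 mm long, 16 x 16 mm section, about 40 g, two small dark holes on top. Origin: centre of its underside; x runs along its length, z up. May be absent (no pose from the start).
- stub0: a snapped clamp bar (scrap): straight but only 32 mm long, 16 x 16 mm section, about 20 g, one hole. Origin: centre of its underside; x along its length, z up. May be absent.
- stub1: a snapped clamp bar (scrap): straight but only 32 mm long, 16 x 16 mm section, about 20 g, one hole. Origin: centre of its underside; x along its length, z up. May be absent.
- bent0: a bent clamp bar (scrap): shallow V lying flat, 16 mm high, legs 16 mm wide, about 40 g, 56 mm (x) by 27 mm (y). Origin: on the underside, near the centre of mass; z up. The V points to +y; the legs' centre lines meet at x 0, y +5 mm and run 27 mm each along (cos 0.40, -sin 0.40) and (-cos 0.40, -sin 0.40), their middles at x +/-12 mm, y 0. May be absent.
- bent1: a bent clamp bar (scrap): shallow V lying flat, 16 mm high, legs 16 mm wide, about 40 g, 56 mm (x) by 27 mm (y). Origin: on the underside, near the centre of mass; z up. The V points to +y; the legs' centre lines meet at x 0, y +5 mm and run 27 mm each along (cos 0.40, -sin 0.40) and (-cos 0.40, -sin 0.40), their middles at x +/-12 mm, y 0. May be absent.
- scrapbox: fixed white closed metal box for scrap, 110 (x) x 180 (y) x 70 mm high, hollow to 4 mm above the bench, 4 mm walls, 5 mm top. Origin: centre of its underside, on the bench; z up. A round port of 70 mm diameter goes through its top at y = +40 mm. It stands to the left or the right of the batch, turned up to 0.3 rad.
- port (a point): centre of the 70 mm round port, level with the upper face of the scrap box's top (70 mm above the bench)
- cover (a joint): angle (rad) of the flat steel cover: disc of 86 mm, 4 mm thick, on an arm 34 mm wide, swivelling level around one screw. 0 = shut, centred on the port (end stop); grows clockwise seen from above, the knob swinging to the box's +x; end stop 1.75. Above 1.05 the port is wholly clear, below 0.08 wholly covered. Stays where left (friction 0.06 N m). Starts at 0 to 0.4.
- cover_knob (a point): on the axis of the cover's upright round black knob (18 mm diameter, 34 mm tall, its top 109 mm above the bench), 9 mm below its top, 25 mm above the cover's upper face. 80 mm from the pivot.
- cover_pivot (a point): the pivot screw's axis at the cover's upper face, on the box's top at y = -40 mm in its frame; the screw head stands 4 mm above it
- tray: fixed open white plastic tray, 140 (x) x 220 (y) mm outside, 16 mm high, walls and floor 4 mm. Origin: centre of its underside, on the bench; z up. It stands on the other side of the batch from the scrap box, turned up to 0.3 rad.
- bottle: bystander: white bottle, 66 mm diameter, 150 mm tall, beyond the batch; origin at its foot
- beaker: bystander: glass beaker, 64 mm diameter, 80 mm tall, beyond the batch; origin at its foot
There are look-alikes about, which are no part of the job. Leave any orange or red look-alike of the bar3 alone. What is shaped like the bar1 but blue is not meant.

How it is judged:
On the way, in this order (a step that is already met when the one before it is completed fails the run):
1. the cover is swung clear of the port (value of joint cover above 1.05 rad), for 0.2 s.
2. every snapped or bent bar is inside the scrap box, the cover still aside (value of joint cover above 0.5 rad and x of stub0 in the frame of scrapbox between -0.055 and 0.055 m and y of stub0 in the frame of scrapbox between -0.09 and 0.09 m and z of stub0 in the frame of scrapbox between 0 and 0.05 m and x of stub1 in the frame of scrapbox between -0.055 and 0.055 m and y of stub1 in the frame of scrapbox between -0.09 and 0.09 m and z of stub1 in the frame of scrapbox between 0 and 0.05 m and x of bent0 in the frame of scrapbox between -0.055 and 0.055 m and y of bent0 in the frame of scrapbox between -0.09 and 0.09 m and z of bent0 in the frame of scrapbox between 0 and 0.05 m and x of bent1 in the frame of scrapbox between -0.055 and 0.055 m and y of bent1 in the frame of scrapbox between -0.09 and 0.09 m and z of bent1 in the frame of scrapbox between 0 and 0.05 m), for 0.2 s.
3. the cover is swung back over the whole port (value of joint cover below 0.08 rad), for 0.2 s.
At the end, for the whole second after the job is handed in: The cover is within 0.08 rad of shut; every snapped or bent bar is inside the scrap box (its origin under 50 mm high); every sound bar lies in the tray, its origin within the walls and less than 40 mm above the tray's underside, level within about 0.27 rad, at rest (value of joint cover below 0.08 rad and x of stub0 in the frame of scrapbox between -0.055 and 0.055 m and y of stub0 in the frame of scrapbox between -0.09 and 0.09 m and z of stub0 in the frame of scrapbox between 0 and 0.05 m and x of stub1 in the frame of scrapbox between -0.055 and 0.055 m and y of stub1 in the frame of scrapbox between -0.09 and 0.09 m and z of stub1 in the frame of scrapbox between 0 and 0.05 m and x of bent0 in the frame of scrapbox between -0.055 and 0.055 m and y of bent0 in the frame of scrapbox between -0.09 and 0.09 m and z of bent0 in the frame of scrapbox between 0 and 0.05 m and x of bent1 in the frame of scrapbox between -0.055 and 0.055 m and y of bent1 in the frame of scrapbox between -0.09 and 0.09 m and z of bent1 in the frame of scrapbox between 0 and 0.05 m and x of bar0 in the frame of tray between -0.066 and 0.066 m and y of bar0 in the frame of tray between -0.106 and 0.106 m and z of each of bar0, bar1, bar2, bar3 in the frame of tray below 0.04 m and angle between bar0's own x axis and vertical between 1.3 and 1.85 rad and linear speed of each of bar0, bar1, bar2, bar3 below 0.02 m/s and x of bar1 in the frame of tray between -0.066 and 0.066 m and y of bar1 in the frame of tray between -0.106 and 0.106 m and angle between bar1's own x axis and vertical between 1.3 and 1.85 rad and x of bar2 in the frame of tray between -0.066 and 0.066 m and y of bar2 in the frame of tray between -0.106 and 0.106 m and angle between bar2's own x axis and vertical between 1.3 and 1.85 rad and x of bar3 in the frame of tray between -0.066 and 0.066 m and y of bar3 in the frame of tray between -0.106 and 0.106 m and angle between bar3's own x axis and vertical between 1.3 and 1.85 rad); the robot touches nothing.
It fails at once if the bottle or the beaker is pushed more than 25 mm or tipped (distance of any of bottle, beaker from where it was at the start of the episode above 0.025 m or angle between any of bottle, beaker's own z axis and vertical above 0.3 rad).
Of bar0, bar1, bar2, bar3 only 3 to 4 are there at a start; the rules pass over those that are not, and their reading is None.
Of stub0, stub1, bent0, bent1 only 2 to 3 are there at a start; the rules pass over those that are not, and their reading is None.
At some moment in a run one of bar0, bar1, bar2, bar3, stub0, stub1, bent0, bent1 may be knocked a few centimetres aside while the robot is not near it.
Once in a run the grip may slacken for a moment while it holds something.
It also fails if it takes over 208 s, if anything falls off the work surface, if the arm or the gripper's body presses on something with over 40 N, if the wrist force passes 120 N, or if a joint passes its speed limit or range.

## Working session

There is one attempt and no reset: what is moved stays moved. The work goes in short steps, Python scripts to look and compute and a tool call to move; the robot and the scene stay as the last step left them, time stands still between calls to the robot, and variables do not carry over. Pictures are saved under pics/ and viewed, and the job is handed in when it is done.

Besides the shell and the picture viewer there is one more tool, called as name(argument=value, ...) on one line, values as JSON. step_arm: Moves the arm, as the interface text tells. Its arguments: {"type":"object","properties":{"plan":{"type":"array"}},"required":["plan"]}

```bash
ls; mkdir -p pics
python3 - <<'E'
from plant import telemetry, cams, robot
import cv2
print(telemetry.get_state())
for n in("side","top"):
    im,d=cams.get_image(n); cv2.imwrite(f"pics/{n}0.png",im); c=cams.calibration(n); print(n,c)
E
```

```text
pics
{'time': 0.0, 'q': array([-1.42762128,  0.43520892,  0.0249602 ,  1.57412332, -0.01156775,
        1.13394336, -0.07508039]), 'qvel': array([-1.32747244e-03,  3.29846027e-04, -1.95440129e-04,  2.05569162e-03,
       -8.56750900e-04, -5.44394024e-05,  1.02067112e-03]), 'effort': array([ 1.71623233e-04, -6.67855597e+01,  9.84859094e-01, -3.14467907e+01,
       -6.06902526e-02,  4.23259498e-02,  1.51929648e-04]), 'eef_pos': array([0.1520049 , 0.60572475, 0.23394339]), 'ee_rot': array([-1.46418475,  1.56925765, -1.70998502]), 'force': array([-0.95209304,  0.13212063, -0.13999548]), 'wrist_torque': array([-0.03085457, -0.01127694,  0.01198046]), 'gripper_width': 1.0036251262086666}
side {'mtx': array([[558.24164512,   0.        , 329.0824068 ],
       [  0.        , 558.24164512, 247.99265306],
       [  0.        ,   0.        ,   1.        ]]), 'T': array([[ 0.96891844, -0.15516372,  0.19266885,  0.4052756 ],
       [-0.24728037, -0.58533931,  0.77215951, -0.85660028],
       [-0.00703449, -0.79580281, -0.60551499,  0.73554895],
       [ 0.        ,  0.        ,  0.        ,  1.        ]])}
top {'mtx': array([[564.21872934,   0.        , 324.11559149],
       [  0.        , 564.21872934, 233.79546034],
       [  0.        ,   0.        ,   1.        ]]), 'T': array([[ 0.00884778, -0.98086197,  0.19450324,  0.37667848],
       [-0.99994353, -0.00982384, -0.00405419, -0.00408889],
       [ 0.00588737, -0.19445639, -0.9808935 ,  1.26307549],
       [ 0.        ,  0.        ,  0.        ,  1.        ]])}
```

View pics/top0.png

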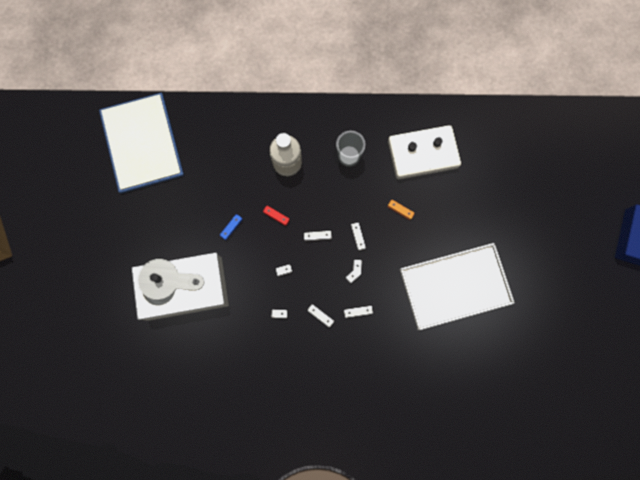

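View pics/side0.png

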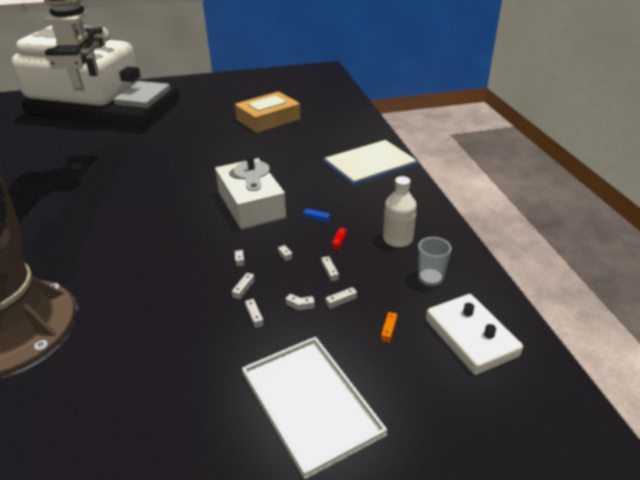

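The top view shows the scrap box at (180,287), with its cover disc at (158,280) and its knob at (155,278). The tray is at (457,286).
- **Sound-bar candidates:** (317,236), (358,236), (320,316) and (358,312).
- **Stubs:** (283,270) and (279,314).
- **Bent bar:** (355,271).
- **Look-alikes to leave alone:** blue (231,227), red (276,215), orange (401,209).

Next I'll enlarge the batch to confirm and measure it.

```bash
cat > h.py <<'E'
import numpy as np, cv2
from scipy.spatial.transform import Rotation as Ro
from plant import telemetry, cams, robot
def cal(n):
    c=cams.calibration(n); return c["mtx"],c["T"]
def px2w(n,u,v,z):
    K,T=cal(n); r=T[:3,:3]@np.linalg.solve(K,np.array([u,v,1.])); o=T[:3,3]
    return o+r*(z-o[2])/r[2]
def w2px(n,p):
    K,T=cal(n); q=K@(T[:3,:3].T@(np.asarray(p)-T[:3,3])); return q[:2]/q[2]
def pose():
    s=telemetry.get_state(); return s, s["eef_pos"], Ro.from_euler("xyz",s["ee_rot"])
def snap(n,f,box=None,sc=4):
    im,d=cams.get_image(n)
    if box: x0,y0,x1,y1=box; out=cv2.resize(im[y0:y1,x0:x1],None,fx=sc,fy=sc,interpolation=cv2.INTER_CUBIC)
    else: out=im
    cv2.imwrite("pics/"+f,out); return im,d
E
python3 - <<'E'
from h import *
s,p,R=pose(); print(R.as_matrix().round(3))
print(w2px("top",p),w2px("side",p))
im=cv2.imread("pics/top0.png")
cv2.imwrite("pics/c1.png",cv2.resize(im[205:335,255:395],None,fx=5,fy=5,interpolation=cv2.INTER_CUBIC))
cv2.imwrite("pics/c2.png",cv2.resize(im[245:330,120:240],None,fx=6,fy=6,interpolation=cv2.INTER_CUBIC))
hsv=cv2.cvtColor(im,cv2.COLOR_BGR2HSV)
m=((hsv[...,2]>110)&(hsv[...,1]<60)).astype(np.uint8)
m=cv2.morphologyEx(m,cv2.MORPH_CLOSE,np.ones((3,3),np.uint8))
cs,_=cv2.findContours(m,cv2.RETR_EXTERNAL,cv2.CHAIN_APPROX_NONE)
for c in cs:
    (cx,cy),_,_=cv2.minAreaRect(c)
    if not(120<cx<530 and 205<cy<340) or cv2.contourArea(c)<20: continue
    z=.016
    W=np.array([px2w("top",*q[0],z)[:2] for q in c]).astype(np.float32)
    r=cv2.minAreaRect(W*1000); b=r
    (w,h)=b[1]; a=b[2] if w>h else b[2]+90
    print(np.round((cx,cy)),"ctr mm",np.round(b[0],1),"size",np.round(sorted(b[1]),1),"ang",round(a,1), "area",cv2.contourArea(W*1000))
E
```

```text
[[-0.     0.243  0.97 ]
 [-0.001  0.97  -0.243]
 [-1.    -0.001  0.   ]]
[-37.81389137 476.56621152] [85.69046752 79.56689454]
[278. 313.] ctr mm [446.   89.1] size [17.4 32.9] ang 90.5 area 509.2033316323068
[358. 311.] ctr mm [451.5 -85.1] size [18.2 61.8] ang 98.6 area 975.2954150992446
[320. 315.] ctr mm [442.1  -2.5] size [18.7 62. ] ang 53.3 area 1015.3481737952152
[283. 270.] ctr mm [542.   80.8] size [18.2 34.1] ang 106.7 area 520.344705924741
[355. 271.] ctr mm [540.8 -79. ] size [25.8 55.3] ang 153.7 area 882.1577494509984
[177. 285.] ctr mm [508.4 314.8] size [127.1 192. ] ang 100.5 area 22520.67927838117
[457. 285.] ctr mm [ 510.7 -304. ] size [142.8 223.7] ang 105.9 area 31135.893281810684
[318. 235.] ctr mm [621.1   5.6] size [18.4 60.8] ang 90.9 area 958.7295924416594
[358. 236.] ctr mm [620.4 -85.6] size [18.4 62.1] ang 15.6 area 990.33845615061
```

Run:
```python
import cv2,numpy as np
a=cv2.imread("pics/c1.png");b=cv2.imread("pics/c2.png");print(a.shape,b.shape)
```

```text
(650, 700, 3) (510, 720, 3)
```

View pics/c1.png

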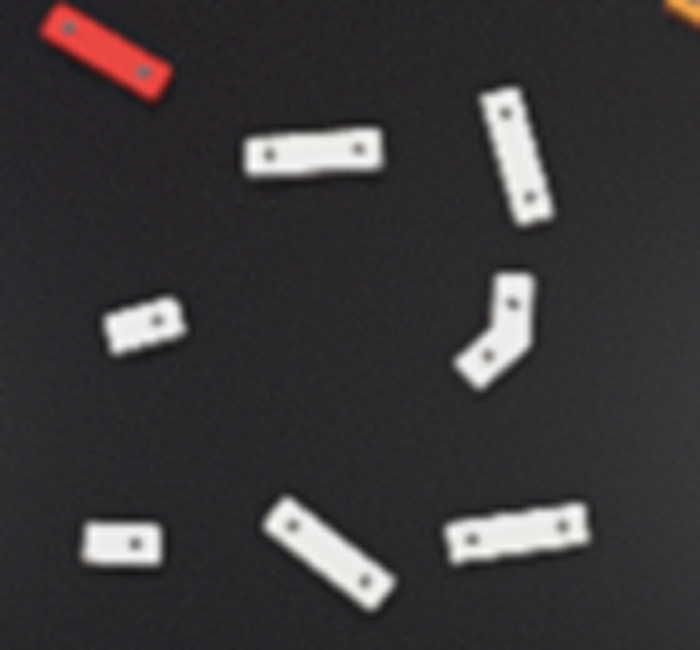

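View pics/c2.png

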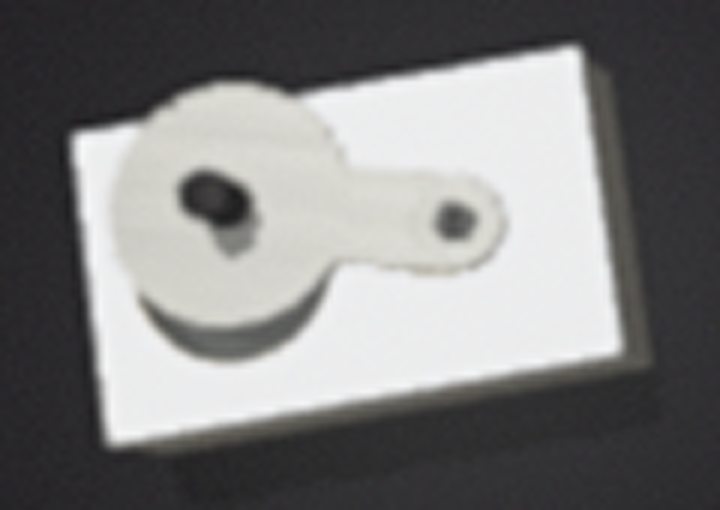

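Run:
```python
from h import *
f=lambda x,y,z:px2w("top",120+x/6-.42,245+y/6-.42,z)
C=np.array([f(*c,.07)[:2] for c in [(75,132),(580,47),(622,353),(108,445)]])
print(C.round(4), [np.linalg.norm(C[i]-C[(i+1)%4]).round(4) for i in range(4)])
ctr=C.mean(0); yv=(C[0]+C[3]-C[1]-C[2]); yaw=np.arctan2(-yv[0],yv[1]); xv=(C[0]+C[1]-C[2]-C[3]);yaw2=np.arctan2(xv[1],xv[0]); print("box",ctr,yaw,yaw2)
y=(yaw+yaw2)/2; ey=np.array([-np.sin(y),np.cos(y)])
print("port",ctr+.04*ey,"pivot pred",ctr-.04*ey,"pivot meas",f(457,221,.078),"disc ctr",f(232,205,.074),"knobtop",f(203,189,.109))
P=ctr-.04*ey; k=f(203,189,.109)[:2]-P; d=f(232,205,.074)[:2]-P
for v in (k,d): print(np.linalg.norm(v), "cover", np.arctan2(ey[1],ey[0])-np.arctan2(v[1],v[0]))
for a in (0,.2,.5,1.05,1.4,1.6):
    t=y+np.pi/2-a; print(a,(P+.08*np.array([np.cos(t),np.sin(t)])).round(4))
```

```text
[[0.5381 0.3988]
 [0.5703 0.2214]
 [0.4619 0.2017]
 [0.4284 0.3791]] [np.float64(0.1803), np.float64(0.1102), np.float64(0.1805), np.float64(0.1114)]
box [0.49969818 0.30023227] 0.18333697675134558 0.17869286629965683
port [0.49249706 0.33957873] pivot pred [0.5068993  0.26088581] pivot meas [0.50686875 0.26009088 0.078     ] disc ctr [0.51219947 0.34035292 0.074     ] knobtop [0.5136022  0.34047234 0.109     ]
0.07986829727322743 cover 0.2650380954195588
0.07964367179435022 cover 0.24761266088457634
0 [0.4925 0.3396]
0.2 [0.5084 0.3409]
0.5 [0.532  0.3369]
1.05 [0.568  0.3125]
1.4 [0.582  0.2885]
1.6 [0.586 0.273]
```

```bash
cat >> h.py <<'E'
P_=np.array([0.5069,0.2609]); BY=0.181
PORT=np.array([0.4925,0.3396])
def knob(a,r=.08):
    t=BY+np.pi/2-a; return P_+r*np.array([np.cos(t),np.sin(t)])
def plan(wps,step=.048,rot=.14):
    """wps: (open,x,y,z,phi or None) ; prints rows"""
    s,p,R=pose(); j=R.as_matrix()[:,1]; phi=np.arctan2(j[1],j[0])
    print("t",round(s["time"],2),"now",p.round(4),"phi",round(phi,3),"grip",round(s["gripper_width"],3),"q",s["q"].round(2),"F",s["force"].round(1))
    rows=[]
    # force exact down
    p=p.copy()
    Rc=R
    first=True
    for o,x,y,z,f in wps:
        M=Rc.as_matrix(); j=M[:,1]; phi=np.arctan2(j[1],j[0])
        if f is None: f=phi
        df=(f-phi+np.pi/2)%np.pi-np.pi/2
        # target rotation
        g=phi+df; yv=np.array([np.cos(g),np.sin(g),0]); xv=np.array([0,0,-1.]); T=Ro.from_matrix(np.c_[xv,yv,np.cross(xv,yv)])
        d=np.array([x,y,z])-p; rv=(Rc.inv()*T).as_rotvec()
        n=max(1,int(np.ceil(np.linalg.norm(d)/step)),int(np.ceil(np.linalg.norm(rv)/rot)))
        p0=p.copy()
        for i in range(n):
            want=p0+d*(i+1)/n
            sh=np.round(Rc.inv().apply(want-p)/.15,3); 
            rr=np.round((rv/n)/.5,3)
            p=p+Rc.apply(sh*.15); Rc=Rc*Ro.from_rotvec(rr*.5)
            rows.append([o,[float(v)+0. for v in sh],[float(v)+0. for v in rr]])
    for i in range(0,len(rows),5): print(str(rows[i:i+5]).replace(" ",""))
E
python3 - <<'E'
from h import *
k=knob(.258); plan([(.4,*k,.2,BY-.258),(.4,*k,.11,None),(.4,*k,.093,None)])
E
```

```text
t 0.1 now [0.152  0.6058 0.234 ] phi 1.325 grip 1.003 q [-1.43  0.44  0.02  1.57 -0.01  1.13 -0.08] F [-0.2  0.4  0.5]
[[0.4,[0.021,-0.103,0.251],[0.255,0.0,0.0]],[0.4,[0.021,-0.069,0.263],[0.255,0.0,0.0]],[0.4,[0.02,-0.036,0.269],[0.255,0.0,0.0]],[0.4,[0.021,-0.002,0.271],[0.255,0.0,0.0]],[0.4,[0.021,0.034,0.269],[0.255,0.0,0.0]]]
[[0.4,[0.021,0.067,0.264],[0.255,0.0,0.0]],[0.4,[0.021,0.1,0.252],[0.255,0.0,0.0]],[0.4,[0.02,0.131,0.237],[0.255,0.0,0.0]],[0.4,[0.021,0.161,0.219],[0.255,0.0,0.0]],[0.4,[0.021,0.187,0.197],[0.255,0.0,0.0]]]
[[0.4,[0.021,0.21,0.172],[0.255,0.0,0.0]],[0.4,[0.3,0.0,-0.001],[0.0,0.001,0.0]],[0.4,[0.3,0.0,0.0],[0.0,0.001,0.0]],[0.4,[0.113,0.0,0.0],[0.0,0.001,0.0]]]
```

step_arm(plan=[[0.4,[0.021,-0.103,0.251],[0.255,0,0]],[0.4,[0.021,-0.069,0.263],[0.255,0,0]],[0.4,[0.02,-0.036,0.269],[0.255,0,0]],[0.4,[0.021,-0.002,0.271],[0.255,0,0]],[0.4,[0.021,0.034,0.269],[0.255,0,0]]])

```text
time: 0.6
eef_pos: [0.3172, 0.4845, 0.2188]
ee_rot: [-1.249, 1.57, -2.138]
force: [0.1, 0.4, -0.6]
gripper_width: 0.616
```

step_arm(plan=[[0.4,[0.021,0.067,0.264],[0.255,0,0]],[0.4,[0.021,0.1,0.252],[0.255,0,0]],[0.4,[0.02,0.131,0.237],[0.255,0,0]],[0.4,[0.021,0.161,0.219],[0.255,0,0]],[0.4,[0.021,0.187,0.197],[0.255,0,0]]])

```text
time: 1.1
eef_pos: [0.4813, 0.3641, 0.2032]
ee_rot: [-1.038, 1.57, -2.564]
force: [-0.6, 0.3, 0.3]
gripper_width: 0.402
```

step_arm(plan=[[0.4,[0.021,0.21,0.172],[0.255,0,0]],[0.4,[0,0,0],[0,0,0]],[0.4,[0,0,0],[0,0,0]]])

```text
time: 1.4
eef_pos: [0.5135, 0.3401, 0.1998]
ee_rot: [-0.516, 1.57, -2.166]
force: [-0.4, 0.5, 0.3]
gripper_width: 0.399
```

Run:
```python
from h import *
k=knob(.258); print(k); plan([(.4,*k,.12,BY-.258),(.4,*k,.093,None)])
```

```text
[0.51305391 0.34066296]
t 1.4 now [0.5135 0.3401 0.1998] phi -0.079 grip 0.399 q [-0.97  0.47  0.44  1.67 -0.22  1.06 -0.54] F [-0.4  0.5  0.3]
[[0.4,[0.266,-0.001,-0.002],[-0.002,0.001,0.001]],[0.4,[0.266,-0.002,-0.002],[-0.002,0.001,0.001]],[0.4,[0.18,0.0,0.0],[0.0,0.0,-0.001]]]
```

step_arm(plan=[[0.4,[0.266,0,0],[0,0,0]],[0.4,[0.266,0,0],[0,0,0]],[0.4,[0.18,0,0],[0,0,0]],[0.4,[0,0,0],[0,0,0]]])

```text
time: 1.8
eef_pos: [0.5092, 0.3412, 0.0899]
ee_rot: [-0.983, 1.563, -2.628]
force: [-0.3, -0.2, -0.6]
gripper_width: 0.4
```

Run:
```python
from h import *
# lead knob by ~9.5mm slack => +0.12 rad
plan([(.4,*knob(a+.1),.093,BY-a-.1) for a in np.linspace(.258,1.5,11)[1:]])
```

```text
t 1.8 now [0.5092 0.3412 0.0899] phi -0.074 grip 0.4 q [-0.94  0.59  0.39  1.77 -0.28  0.84 -0.49] F [-0.3 -0.2 -0.6]
[[0.4,[-0.011,0.072,0.008],[0.227,0.005,0.006]],[0.4,[-0.01,0.073,-0.001],[0.227,0.005,0.006]],[0.4,[0.0,0.066,0.004],[0.248,-0.001,-0.001]],[0.4,[0.0,0.066,0.004],[0.249,0.0,0.0]],[0.4,[0.0,0.066,0.004],[0.248,0.0,0.0]]]
[[0.4,[0.0,0.066,0.005],[0.249,0.001,0.0]],[0.4,[0.0,0.066,0.004],[0.248,0.0,0.0]],[0.4,[-0.001,0.066,0.004],[0.248,0.0,0.0]],[0.4,[0.0,0.066,0.004],[0.249,0.0,0.0]],[0.4,[0.0,0.066,0.004],[0.248,0.0,0.0]]]
[[0.4,[0.0,0.066,0.004],[0.249,0.0,0.0]]]
```

step_arm(plan=[[0.4,[-0.011,0.072,0.008],[0.227,0.005,0.006]],[0.4,[-0.01,0.073,0],[0.227,0.005,0.006]],[0.4,[0,0.066,0.004],[0.248,0,0]],[0.4,[0,0.066,0.004],[0.248,0,0]],[0.4,[0,0.066,0.004],[0.248,0,0]]])

```text
time: 2.3
eef_pos: [0.5604, 0.3249, 0.0987]
ee_rot: [2.95, 1.562, 0.7]
force: [-1.2, 0.5, -0.3]
gripper_width: 0.4
```

step_arm(plan=[[0.4,[0,0.066,0.004],[0.248,0,0]],[0.4,[0,0.066,0.004],[0.248,0,0]],[0.4,[0,0.066,0.004],[0.248,0,0]],[0.4,[0,0.066,0.004],[0.248,0,0]],[0.4,[0,0.066,0.004],[0.248,0,0]]])

```text
time: 2.8
eef_pos: [0.5875, 0.2844, 0.0987]
ee_rot: [-2.689, 1.561, 0.725]
force: [-1.6, 0.6, -0.4]
gripper_width: 0.404
```

step_arm(plan=[[0.4,[0,0.066,0.004],[0.248,0,0]],[0.4,[0,0,0],[0,0,0]],[0.4,[0,0,0],[0,0,0]]])

```text
time: 3.1
eef_pos: [0.5896, 0.2741, 0.098]
ee_rot: [-2.687, 1.562, 0.61]
force: [0.5, -0.1, -0.6]
gripper_width: 0.402
```

Run:
```python
from h import *
snap("top","t2.png",(100,200,400,340),2.6)
plan([(.4,*knob(1.56),.093,None)])
```

```text
t 3.15 now [0.5895 0.2742 0.0977] phi -1.415 grip 0.398 q [-0.98  0.7   0.75  1.7  -0.57  0.96 -1.43] F [-0.2 -0.   0.7]
[[0.4,[0.031,-0.017,0.025],[0.0,-0.016,0.008]]]
```

View pics/t2.png

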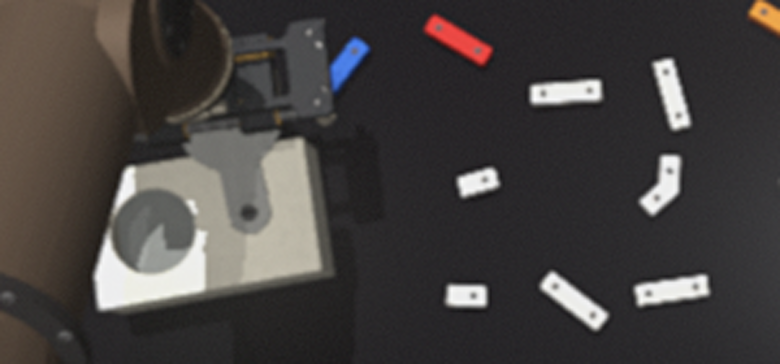

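The port at crop (153,231) is fully clear and the cover arm points aside, at about 1.4 rad. Next I'll lift off and fetch the stub at (279,314).

Run:
```python
from h import *
p=pose()[1]
plan([(.4,p[0],p[1],.135,None),(.5,.446,.089,.15,0.009)])
```

```text
t 3.15 now [0.5895 0.2742 0.0977] phi -1.415 grip 0.398 q [-0.98  0.7   0.75  1.7  -0.57  0.96 -1.43] F [-0.2 -0.   0.7]
[[0.4,[-0.249,-0.001,-0.002],[0.0,-0.016,0.008]],[0.5,[-0.009,0.097,0.103],[-0.259,0.0,0.0]],[0.5,[-0.009,0.084,0.115],[-0.259,0.0,0.0]],[0.5,[-0.009,0.067,0.125],[-0.259,0.0,0.0]],[0.5,[-0.009,0.051,0.133],[-0.259,0.0,0.0]]]
[[0.5,[-0.009,0.034,0.138],[-0.259,0.0,0.0]],[0.5,[-0.009,0.015,0.141],[-0.259,0.0,0.0]],[0.5,[-0.009,-0.003,0.142],[-0.259,0.0,0.0]],[0.5,[-0.009,-0.021,0.14],[-0.259,0.0,0.0]],[0.5,[-0.009,-0.039,0.137],[-0.259,0.0,0.0]]]
[[0.5,[-0.009,-0.057,0.13],[-0.259,0.0,0.0]],[0.5,[-0.009,-0.073,0.122],[-0.259,0.0,0.0]]]
```

step_arm(plan=[[0.4,[-0.25,0,0],[0,-0.016,0.008]],[0.5,[-0.009,0.097,0.103],[-0.259,0,0]],[0.5,[-0.009,0.084,0.115],[-0.259,0,0]],[0.5,[-0.009,0.067,0.125],[-0.259,0,0]],[0.5,[-0.009,0.051,0.133],[-0.259,0,0]]])

```text
time: 3.65
eef_pos: [0.5362, 0.2059, 0.1405]
ee_rot: [0.99, 1.57, -1.474]
force: [-0.5, -0.5, 0.2]
gripper_width: 0.498
```

step_arm(plan=[[0.5,[-0.009,0.034,0.138],[-0.259,0,0]],[0.5,[-0.009,0.015,0.141],[-0.259,0,0]],[0.5,[-0.009,-0.003,0.142],[-0.259,0,0]],[0.5,[-0.009,-0.021,0.14],[-0.259,0,0]],[0.5,[-0.009,-0.039,0.137],[-0.259,0,0]]])

```text
time: 4.15
eef_pos: [0.4709, 0.1218, 0.1475]
ee_rot: [0.971, 1.57, -0.845]
force: [0.5, 0.5, 1.0]
gripper_width: 0.503
```

step_arm(plan=[[0.5,[-0.009,-0.057,0.13],[-0.259,0,0]],[0.5,[-0.009,-0.073,0.122],[-0.259,0,0]],[0.5,[0,0,0],[0,0,0]],[0.5,[0,0,0],[0,0,0]]])

```text
time: 4.55
eef_pos: [0.4453, 0.0887, 0.1502]
ee_rot: [1.373, 1.57, -0.194]
force: [-0.2, 0.5, 0.1]
gripper_width: 0.501
```

Run:
```python
from h import *
snap("top","t3.png",(100,200,400,340),2.6)
snap("side","s3.png")
plan([(.5,.446,.089,.05,0.009),(.5,.446,.089,.010,0.009)])
```

```text
t 4.65 now [0.4457 0.0892 0.1499] phi 0.004 grip 0.498 q [-0.71  0.27  0.48  2.11 -0.17  0.8  -0.11] F [-0.   1.6 -0.3]
[[0.5,[0.222,0.0,0.0],[-0.003,0.001,0.0]],[0.5,[0.222,0.001,0.001],[-0.003,0.001,0.0]],[0.5,[0.222,0.0,0.0],[-0.003,0.001,0.0]],[0.5,[0.267,0.0,0.0],[0.0,-0.001,-0.001]]]
```

View pics/t3.png

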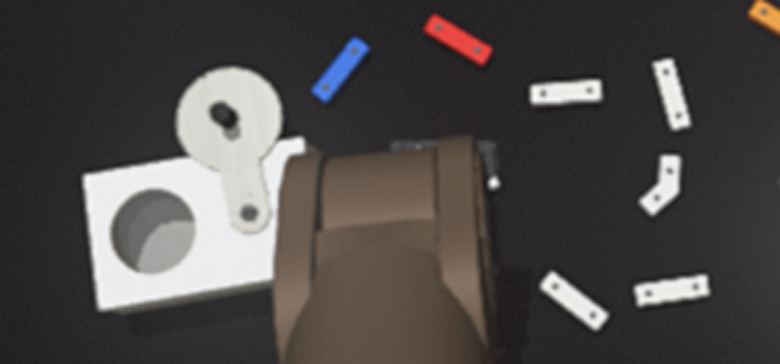

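View pics/s3.png

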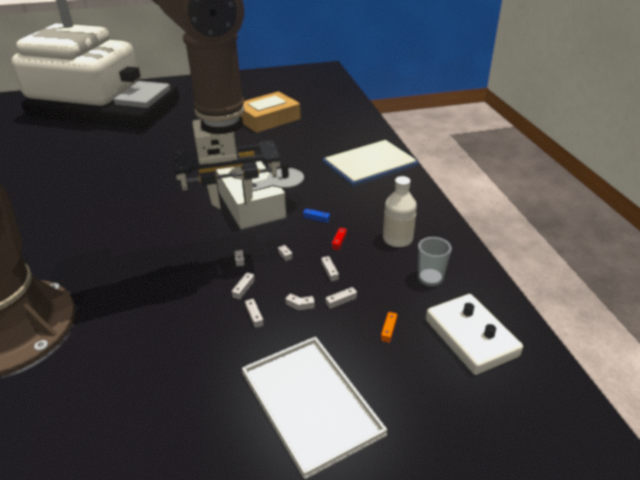

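The cover stands wide open (disc at crop (229,118)). In the side view stub (239,257) hasn't moved. I'll descend and grip it.

step_arm(plan=[[0.5,[0.222,0,0],[0,0,0]],[0.5,[0.222,0,0],[0,0,0]],[0.5,[0.222,0,0],[0,0,0]],[0.5,[0.2,0,0],[0,0,0]],[0.5,[0.067,0,0],[0,0,0]]])

```text
time: 5.15
eef_pos: [0.4439, 0.0884, 0.0076]
ee_rot: [-1.045, 1.566, -2.611]
force: [-30.9, -4.9, 149.6]
gripper_width: 0.5
```

step_arm(plan=[[0.5,[0,0,0],[0,0,0]],[0.1,[0,0,0],[0,0,0]],[0.1,[0,0,0],[0,0,0]],[0.1,[0,0,0],[0,0,0]],[0.1,[0,0,0],[0,0,0]]])

```text
time: 5.65
eef_pos: [0.4451, 0.0882, 0.0099]
ee_rot: [0.048, 1.57, -1.519]
force: [0.7, 0.2, -0.7]
gripper_width: 0.202
```

Run:
```python
from h import *
plan([(.1,.446,.089,.15,None),(.1,*PORT,.15,None),(.1,*PORT,.1,None)])
```

```text
t 5.65 now [0.4451 0.0882 0.0099] phi 0.004 grip 0.202 q [-0.56  0.52  0.33  2.22 -0.38  0.45  0.07] F [ 0.7  0.2 -0.7]
[[0.1,[-0.311,0.002,-0.001],[0.0,0.001,0.0]],[0.1,[-0.312,0.002,-0.002],[0.0,0.001,0.0]],[0.1,[-0.311,0.002,-0.002],[0.0,0.001,0.0]],[0.1,[0.0,0.053,-0.278],[0.0,0.0,0.0]],[0.1,[0.0,0.053,-0.278],[0.0,0.0,0.0]]]
[[0.1,[0.0,0.052,-0.279],[0.0,0.0,0.0]],[0.1,[0.0,0.053,-0.278],[0.0,0.0,0.0]],[0.1,[0.0,0.053,-0.278],[0.0,0.0,0.0]],[0.1,[0.001,0.053,-0.278],[0.0,0.0,0.0]],[0.1,[0.166,0.0,0.0],[0.0,0.0,0.0]]]
[[0.1,[0.167,0.0,0.0],[0.0,0.0,0.0]]]
```

The descent overshot and brought a 150 N force spike from touching the bench. From here I'll slow down near contact and stay higher. I'll give the fingers time to close.

step_arm(plan=[[0.1,[0,0,0],[0,0,0]],[0.1,[0,0,0],[0,0,0]],[0.1,[-0.05,0,0],[0,0,0]],[0.1,[-0.15,0,0],[0,0,0]],[0.1,[-0.25,0,0],[0,0,0]]])

```text
time: 6.15
eef_pos: [0.4434, 0.0874, 0.0769]
ee_rot: [-0.94, 1.566, -2.507]
force: [1.4, 0.5, -0.4]
gripper_width: 0.17
```

Run:
```python
from h import *
plan([(.1,.446,.089,.15,None),(.1,*PORT,.15,None),(.1,*PORT,.1,None)])
```

```text
t 6.15 now [0.4434 0.0874 0.0769] phi 0.004 grip 0.17 q [-0.65  0.4   0.43  2.18 -0.28  0.62 -0.01] F [ 1.4  0.5 -0.4]
[[0.1,[-0.244,0.008,-0.005],[0.0,0.003,0.004]],[0.1,[-0.243,0.008,-0.005],[0.0,0.003,0.004]],[0.1,[0.0,0.053,-0.278],[0.0,0.0,0.0]],[0.1,[0.0,0.052,-0.278],[0.0,0.0,0.0]],[0.1,[0.0,0.053,-0.279],[0.0,0.0,0.0]]]
[[0.1,[-0.001,0.052,-0.278],[0.0,0.0,0.0]],[0.1,[0.0,0.053,-0.278],[0.0,0.0,0.0]],[0.1,[0.0,0.053,-0.278],[0.0,0.0,0.0]],[0.1,[0.167,0.0,0.0],[0.0,0.0,0.0]],[0.1,[0.167,0.0,0.0],[0.0,0.0,0.0]]]
```

step_arm(plan=[[0.1,[-0.244,0.008,-0.005],[0,0,0]],[0.1,[-0.243,0.008,-0.005],[0,0,0]],[0.1,[0,0.053,-0.2],[0,0,0]],[0.1,[0,0.053,-0.278],[0,0,0]],[0.1,[0,0.053,-0.278],[0,0,0]]])

```text
time: 6.65
eef_pos: [0.471, 0.204, 0.1511]
ee_rot: [0.699, 1.57, -0.869]
force: [0.2, -0.2, -0.2]
gripper_width: 0.17
```

step_arm(plan=[[0.1,[0,0.053,-0.278],[0,0,0]],[0.1,[0,0.053,-0.278],[0,0,0]],[0.1,[0,0.053,-0.278],[0,0,0]],[0.1,[0,0,-0.078],[0,0,0]],[0.1,[0,0,0],[0,0,0]]])

```text
time: 7.15
eef_pos: [0.4932, 0.342, 0.1496]
ee_rot: [-0.52, 1.569, -2.084]
force: [-0.8, 0.4, 0.1]
gripper_width: 0.169
```

Run:
```python
from h import *
snap("top","t4.png",(100,200,400,340),2.6)
plan([(.1,*PORT,.1,None),(.1,*PORT,.08,None)],step=.025)
```

```text
t 7.2 now [0.4936 0.3397 0.1497] phi 0.005 grip 0.174 q [-1.    0.5   0.44  1.76 -0.25  0.94 -0.45] F [ 0.6 -0.6 -0.2]
[[0.1,[0.166,-0.004,0.0],[0.0,0.003,0.001]],[0.1,[0.165,-0.003,0.0],[0.0,0.003,0.001]],[0.1,[0.133,0.0,0.0],[0.0,-0.001,0.0]]]
```

View pics/t4.png

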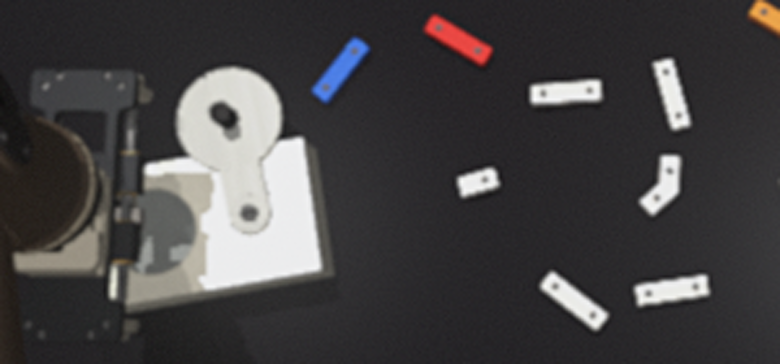

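step_arm(plan=[[0.1,[0.2,-0.003,0],[0,0.003,0]],[0.1,[0.15,-0.003,0],[0,0.003,0]],[0.1,[0.08,0,0],[0,0,0]],[0.1,[0.03,0,0],[0,0,0]],[0.1,[0,0,0],[0,0,0]]])

```text
time: 7.7
eef_pos: [0.4934, 0.339, 0.081]
ee_rot: [-2.619, 1.57, 2.096]
force: [-0.9, 0.0, -0.1]
gripper_width: 0.171
```

step_arm(plan=[[0.1,[0,0,0],[0,0,0]],[0.28,[0,0,0],[0,0,0]],[0.28,[0,0,0],[0,0,0]],[0.28,[0,0,0],[0,0,0]],[0.28,[-0.05,0,0],[0,0,0]]])

```text
time: 8.2
eef_pos: [0.4926, 0.3397, 0.088]
ee_rot: [-2.025, 1.569, 2.691]
force: [0.2, -0.1, 0.3]
gripper_width: 0.28
```

Run:
```python
from h import *
plan([(.28,*PORT,.15,None),(.5,.542,.081,.15,np.radians(106.7-90))])
```

```text
t 8.2 now [0.4926 0.3397 0.088 ] phi 0.004 grip 0.28 q [-0.97  0.57  0.4   1.82 -0.3   0.81 -0.41] F [ 0.2 -0.1  0.3]
[[0.28,[-0.207,-0.001,0.0],[0.0,-0.001,0.002]],[0.28,[-0.206,0.0,0.001],[0.0,-0.001,0.002]],[0.5,[0.0,0.054,0.287],[-0.096,0.0,0.0]],[0.5,[0.0,0.04,0.29],[-0.096,0.0,0.0]],[0.5,[0.0,0.026,0.292],[-0.096,0.0,0.0]]]
[[0.5,[0.0,0.012,0.292],[-0.096,0.0,0.0]],[0.5,[0.0,-0.002,0.292],[-0.096,0.0,0.0]],[0.5,[0.0,-0.016,0.292],[-0.096,0.0,0.0]]]
```

step_arm(plan=[[0.28,[-0.207,0,0],[0,0,0]],[0.28,[-0.206,0,0],[0,0,0]],[0.5,[0,0.054,0.287],[-0.096,0,0]],[0.5,[0,0.04,0.29],[-0.096,0,0]],[0.5,[0,0.026,0.292],[-0.096,0,0]]])

```text
time: 8.7
eef_pos: [0.5182, 0.2094, 0.151]
ee_rot: [2.662, 1.569, 1.243]
force: [0.3, -0.4, -0.6]
gripper_width: 0.474
```

step_arm(plan=[[0.5,[0,0.012,0.292],[-0.096,0,0]],[0.5,[0,-0.002,0.292],[-0.096,0,0]],[0.5,[0,-0.016,0.292],[-0.096,0,0]],[0.5,[0,0,0],[0,0,0]],[0.5,[0,0,0],[0,0,0]]])

```text
time: 9.2
eef_pos: [0.543, 0.0801, 0.1504]
ee_rot: [2.759, 1.569, 1.476]
force: [0.3, 1.7, 0.3]
gripper_width: 0.502
```

Run:
```python
from h import *
snap("top","t5.png",(100,200,400,340),2.6)
snap("side","s5.png",(180,140,420,330),3)
plan([(.5,.542,.081,.05,np.radians(106.7-90)),(.5,.542,.081,.012,None)])
```

```text
t 9.3 now [0.5425 0.0827 0.15  ] phi 0.293 grip 0.498 q [-0.54  0.41  0.4   1.89 -0.21  0.88  0.25] F [ 0.5  0.5 -0.1]
[[0.5,[0.222,-0.002,0.004],[0.001,-0.002,0.0]],[0.5,[0.223,-0.003,0.003],[0.001,-0.002,0.0]],[0.5,[0.222,-0.002,0.004],[0.001,-0.002,0.0]],[0.5,[0.253,0.0,0.0],[0.0,0.001,-0.001]]]
```

View pics/t5.png

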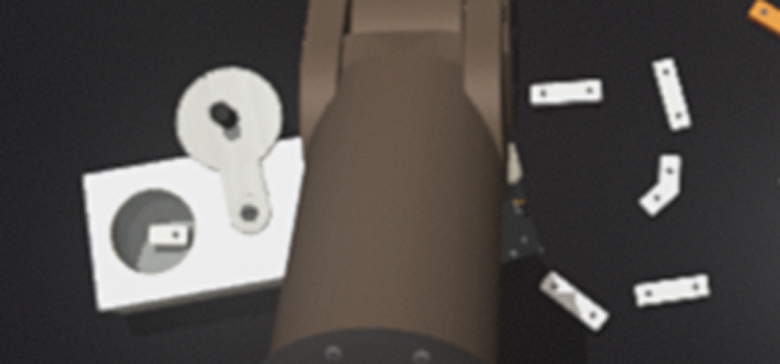

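View pics/s5.png

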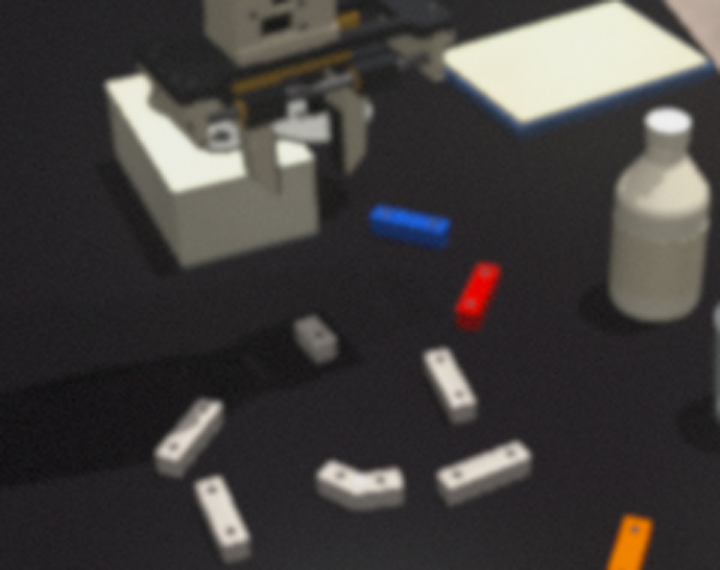

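The first stub is in the box, visible through the port at crop (168,236). The second stub is still in place, at (316,338) in the side crop. I'll descend more gently this time.

step_arm(plan=[[0.5,[0.25,-0.002,0.004],[0,0,0]],[0.5,[0.25,-0.003,0.003],[0,0,0]],[0.5,[0.2,-0.002,0.004],[0,0,0]],[0.5,[0.12,0,0],[0,0,0]],[0.5,[0.05,0,0],[0,0,0]]])

```text
time: 9.8
eef_pos: [0.5406, 0.0815, 0.0174]
ee_rot: [-2.257, 1.567, 2.75]
force: [-0.2, -0.3, 0.4]
gripper_width: 0.498
```

Run:
```python
from h import *
plan([(.5,.542,.081,.012,np.radians(16.7))])
```

```text
t 9.8 now [0.5406 0.0815 0.0174] phi 0.295 grip 0.498 q [-0.47  0.6   0.31  1.99 -0.32  0.6   0.35] F [-0.2 -0.3  0.4]
[[0.5,[0.036,0.008,0.006],[0.006,-0.005,0.006]]]
```

step_arm(plan=[[0.5,[0.03,0.004,0.004],[0,0,0]],[0.1,[0,0,0],[0,0,0]],[0.1,[0,0,0],[0,0,0]],[0.1,[0,0,0],[0,0,0]],[0.1,[0,0,0],[0,0,0]]])

```text
time: 10.3
eef_pos: [0.5432, 0.0795, 0.0155]
ee_rot: [2.528, 1.569, 1.25]
force: [-0.6, 0.4, -0.4]
gripper_width: 0.2
```

step_arm(plan=[[0.1,[0,0,0],[0,0,0]],[0.1,[0,0,0],[0,0,0]],[0.1,[-0.05,0,0],[0,0,0]],[0.1,[-0.15,0,0],[0,0,0]],[0.1,[-0.25,0,0],[0,0,0]]])

```text
time: 10.8
eef_pos: [0.5411, 0.0788, 0.0817]
ee_rot: [-1.932, 1.566, 3.072]
force: [1.0, 0.7, -0.8]
gripper_width: 0.169
```

Run:
```python
from h import *
plan([(.1,.542,.081,.15,None),(.1,*PORT,.15,0.1)],step=.043)
```

```text
t 10.8 now [0.5411 0.0788 0.0817] phi 0.292 grip 0.169 q [-0.51  0.51  0.37  1.95 -0.26  0.74  0.31] F [ 1.   0.7 -0.8]
[[0.1,[-0.228,0.004,-0.007],[0.0,-0.002,0.004]],[0.1,[-0.228,0.004,-0.006],[0.0,-0.002,0.004]],[0.1,[0.0,0.026,-0.249],[0.055,0.0,0.0]],[0.1,[0.0,0.019,-0.25],[0.055,0.0,0.0]],[0.1,[0.0,0.011,-0.251],[0.055,0.0,0.0]]]
[[0.1,[0.0,0.006,-0.251],[0.055,0.0,0.0]],[0.1,[0.0,-0.002,-0.25],[0.055,0.0,0.0]],[0.1,[0.0,-0.009,-0.251],[0.055,0.0,0.0]],[0.1,[0.0,-0.016,-0.25],[0.055,0.0,0.0]]]
```

step_arm(plan=[[0.1,[-0.228,0.004,-0.007],[0,0,0]],[0.1,[-0.228,0.004,-0.006],[0,0,0]],[0.1,[0,0.026,-0.249],[0.055,0,0]],[0.1,[0,0.019,-0.25],[0.055,0,0]],[0.1,[0,0.011,-0.251],[0.055,0,0]]])

```text
time: 11.3
eef_pos: [0.5219, 0.1931, 0.1518]
ee_rot: [2.796, 1.569, 1.432]
force: [0.1, 0.6, -0.5]
gripper_width: 0.169
```

step_arm(plan=[[0.1,[0,0.006,-0.251],[0.055,0,0]],[0.1,[0,-0.002,-0.25],[0.055,0,0]],[0.1,[0,-0.009,-0.251],[0.055,0,0]],[0.1,[0,-0.016,-0.25],[0.055,0,0]],[0.1,[0,0,0],[0,0,0]]])

```text
time: 11.8
eef_pos: [0.4911, 0.3465, 0.151]
ee_rot: [-2.88, 1.566, 1.939]
force: [-0.6, -0.8, -0.6]
gripper_width: 0.168
```

Run:
```python
from h import *
plan([(.1,*PORT,.11,0.1),(.1,*PORT,.085,None)])
```

```text
t 11.8 now [0.4911 0.3465 0.151 ] phi 0.107 grip 0.168 q [-0.99  0.49  0.41  1.76 -0.24  0.94 -0.37] F [-0.6 -0.8 -0.6]
[[0.1,[0.273,0.005,0.048],[0.013,-0.009,0.002]],[0.1,[0.167,0.0,0.0],[0.0,0.0,0.0]]]
```

step_arm(plan=[[0.1,[0.2,0,0],[0,0,0]],[0.1,[0.12,0,0],[0,0,0]],[0.1,[0.08,0,0],[0,0,0]],[0.1,[0.03,0,0],[0,0,0]],[0.1,[0,0,0],[0,0,0]]])

```text
time: 12.3
eef_pos: [0.4939, 0.3396, 0.0866]
ee_rot: [-2.665, 1.569, 2.147]
force: [0.7, -0.2, 0.2]
gripper_width: 0.17
```

Run:
```python
from h import *
plan([(.1,*PORT,.082,0.1)])
```

```text
t 12.3 now [0.4939 0.3396 0.0866] phi 0.099 grip 0.17 q [-0.96  0.57  0.38  1.82 -0.29  0.81 -0.33] F [ 0.7 -0.2  0.2]
[[0.1,[0.031,-0.009,-0.001],[-0.002,-0.003,0.001]]]
```

step_arm(plan=[[0.28,[0.02,0,0],[0,0,0]],[0.28,[0,0,0],[0,0,0]],[0.28,[0,0,0],[0,0,0]],[0.28,[-0.05,0,0],[0,0,0]],[0.28,[-0.2,0,0],[0,0,0]]])

```text
time: 12.8
eef_pos: [0.4922, 0.3389, 0.1197]
ee_rot: [-1.326, 1.566, -2.798]
force: [-0.3, -0.4, -0.4]
gripper_width: 0.28
```

```bash
cat >> h.py <<'E'
def pieces(im):
    hsv=cv2.cvtColor(im,cv2.COLOR_BGR2HSV)
    m=((hsv[...,2]>110)&(hsv[...,1]<60)).astype(np.uint8)
    m=cv2.morphologyEx(m,cv2.MORPH_CLOSE,np.ones((3,3),np.uint8))
    cs,_=cv2.findContours(m,cv2.RETR_EXTERNAL,cv2.CHAIN_APPROX_NONE)
    out=[]
    for c in cs:
        W=np.array([px2w("top",*q[0],.016)[:2] for q in c]).astype(np.float32)*1000
        A=cv2.contourArea(W)
        if 250<A<1400:
            r=cv2.minAreaRect(W); w,h=r[1]; a=r[2] if w>h else r[2]+90
            out.append((r,a,A,c)); print(c.mean((0,1)).round(),"c",np.round(r[0],1),"s",np.round(sorted(r[1]),1),"long ang",round(a,1),"A",round(A))
    return m,out
E
python3 - <<'E'
from h import *
from scipy.optimize import minimize
im,_=snap("top","t6.png",(100,200,400,340),2.6)
m,out=pieces(im)
b=[o for o in out if max(o[0][1])>45 and min(o[0][1])>22 and max(o[0][1])<75]
for r,a,A,c in b:
    x,y,w,h=cv2.boundingRect(c); S=8
    x0,y0=x-4,y-4; sub=cv2.resize(im[y0:y+h+4,x0:x+w+4],None,fx=S,fy=S,interpolation=cv2.INTER_LINEAR)
    g=(cv2.cvtColor(sub,cv2.COLOR_BGR2GRAY)>115).astype(np.uint8)
    th=.4; n=8.
    def poly(p):
        e=np.array([[0,5.]]);L=np.array([np.cos(th),-np.sin(th)]);N=np.array([np.sin(th),np.cos(th)])
        ti=np.tan(th/2)*8
        k=8/np.cos(th)
        l=e[0]
        V=[l+[0,k], l+27*L+8*N, l+27*L-8*N, l-[0,k]]
        mir=lambda q:np.array([-q[0],q[1]])
        V=np.array(V+[mir(V[2]),mir(V[1])])
        R=np.array([[np.cos(p[2]),-np.sin(p[2])],[np.sin(p[2]),np.cos(p[2])]])
        return V@R.T+p[:2]
    def cost(p):
        W=poly(p)/1000; uv=np.array([w2px("top",[*q,.016]) for q in W])
        uv=((uv-[x0,y0]+.5)*S-.5)
        z=np.zeros_like(g); cv2.fillPoly(z,[np.round(uv).astype(int)],1)
        return (z!=g).sum()/S/S
    best=min((minimize(cost,[*r[0],np.radians(a+s)],method="Nelder-Mead",options=dict(initial_simplex=[[r[0][0]+i,r[0][1]+j,np.radians(a+s)+k] for i,j,k in((0,0,0),(5,0,.1),(0,5,-.1),(-4,-4,.1))])) for s in(0,180)),key=lambda q:q.fun)
    print("bent",best.x.round(2),best.fun,"deg",np.degrees(best.x[2]))
    p=best.x;R=np.array([[np.cos(p[2]),-np.sin(p[2])],[np.sin(p[2]),np.cos(p[2])]])
    for s in(1,-1): print("leg mid",(p[:2]+R@[s*12.4,0]).round(1),"leg ang",np.degrees(p[2]-s*th).round(1))
E
```

```text
[358. 311.] c [451.5 -85.1] s [18.2 61.8] long ang 98.6 A 975
[320. 315.] c [442.1  -2.5] s [18.7 62. ] long ang 53.3 A 1020
[134. 298.] c [480.8 415.3] s [48.6 74.2] long ang 96.8 A 1340
[355. 270.] c [540.8 -79. ] s [25.8 55.3] long ang 153.7 A 877
[317. 235.] c [620.9   5.9] s [18.1 61.3] long ang 94.7 A 954
[358. 236.] c [620.4 -85.6] s [18.4 62.1] long ang 15.6 A 990Traceback (most recent call last):
  File "<stdin>", line 4, in <module>
  File "h.py", line 54, in pieces
    W=np.array([px2w("top",*q[0],.016)[:2] for q in c]).astype(np.float32)*1000
                ~~~~^^^^^^^^^^^^^^^^^^
  File "h.py", line 7, in px2w
    K,T=cal(n); r=T[:3,:3]@np.linalg.solve(K,np.array([u,v,1.])); o=T[:3,3]
        ~~~^^^
  File "h.py", line 5, in cal
    c=cams.calibration(n); return c["mtx"],c["T"]
ValueError: time passes only in moves, steps and waits
```

View pics/t6.png

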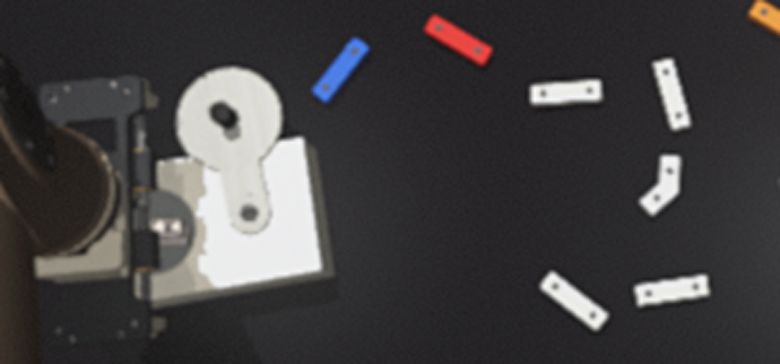

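```bash
python3 - <<'E'
s=open("h.py").read()
s=s.replace('''def cal(n):
    c=cams.calibration(n); return c["mtx"],c["T"]''','''_C={}
def cal(n):
    if n not in _C:
        c=cams.calibration(n); _C[n]=(c["mtx"],c["T"])
    return _C[n]''')
open("h.py","w").write(s)
E
cat > bent.py <<'E'
from h import *
from scipy.optimize import minimize
def fit(im,r,a,c):
    x,y,w,h=cv2.boundingRect(c); S=8
    x0,y0=x-4,y-4; sub=cv2.resize(im[y0:y+h+4,x0:x+w+4],None,fx=S,fy=S,interpolation=cv2.INTER_LINEAR)
    g=(cv2.cvtColor(sub,cv2.COLOR_BGR2GRAY)>115).astype(np.uint8)
    th=.4
    def poly(p):
        L=np.array([np.cos(th),-np.sin(th)]);N=np.array([np.sin(th),np.cos(th)])
        k=8/np.cos(th); l=np.array([0,5.])
        V=[l+[0,k], l+27*L+8*N, l+27*L-8*N, l-[0,k]]
        mir=lambda q:np.array([-q[0],q[1]])
        V=np.array(V+[mir(V[2]),mir(V[1])])
        R=np.array([[np.cos(p[2]),-np.sin(p[2])],[np.sin(p[2]),np.cos(p[2])]])
        return V@R.T+p[:2]
    def cost(p):
        W=poly(p)/1000; uv=np.array([w2px("top",[*q,.016]) for q in W])
        uv=((uv-[x0,y0]+.5)*S-.5)
        z=np.zeros_like(g); cv2.fillPoly(z,[np.round(uv).astype(int)],1)
        return (z!=g).sum()/S/S
    best=min((minimize(cost,[*r[0],np.radians(a+s)],method="Nelder-Mead",options=dict(initial_simplex=[[r[0][0]+i,r[0][1]+j,np.radians(a+s)+k] for i,j,k in((0,0,0),(5,0,.1),(0,5,-.1),(-4,-4,.1))])) for s in(0,180)),key=lambda q:q.fun)
    print("bent",best.x.round(2),best.fun,"deg",np.degrees(best.x[2]))
    p=best.x;R=np.array([[np.cos(p[2]),-np.sin(p[2])],[np.sin(p[2]),np.cos(p[2])]])
    for s in(1,-1): print("leg mid",(p[:2]+R@[s*12.4,0]).round(1),"leg ang",np.degrees(p[2]-s*th).round(1))
E
python3 - <<'E'
from bent import *
im=cv2.imread("pics/top0.png")
m,out=pieces(im)
for r,a,A,c in out:
    if 22<min(r[1])<40: fit(im,r,a,c)
E
```

```text
[279. 313.] c [446.   89.1] s [17.4 32.9] long ang 90.5 A 509
[358. 311.] c [451.5 -85.1] s [18.2 61.8] long ang 98.6 A 975
[320. 315.] c [442.1  -2.5] s [18.7 62. ] long ang 53.3 A 1015
[283. 270.] c [542.   80.8] s [18.2 34.1] long ang 106.7 A 520
[355. 270.] c [540.8 -79. ] s [25.8 55.3] long ang 153.7 A 882
[317. 235.] c [621.1   5.6] s [18.4 60.8] long ang 90.9 A 959
[358. 236.] c [620.4 -85.6] s [18.4 62.1] long ang 15.6 A 990
bent [541.41 -78.69   2.73] 25.609375 deg 156.20986308724224
leg mid [530.1 -73.7] leg ang 133.3
leg mid [552.8 -83.7] leg ang 179.1
```

The second stub fell through: a piece shows in the port at crop (168,228), and nothing is left on the box top. The bent bar is unchanged at crop (660,185). I'll grip it by its upper leg.

Run:
```python
from h import *
plan([(.28,*PORT,.15,None),(.5,.556,-.084,.15,np.pi/2)],step=.045)
```

```text
t 12.85 now [0.4954 0.3406 0.1261] phi 0.099 grip 0.28 q [-0.97  0.52  0.41  1.79 -0.26  0.88 -0.35] F [2.  0.6 3. ]
[[0.28,[-0.16,-0.019,0.004],[0.0,-0.008,-0.006]],[0.5,[0.0,0.013,0.259],[-0.268,0.0,0.0]],[0.5,[0.0,-0.022,0.259],[-0.268,0.0,0.0]],[0.5,[0.0,-0.056,0.253],[-0.268,0.0,0.0]],[0.5,[0.0,-0.09,0.244],[-0.268,0.0,0.0]]]
[[0.5,[0.0,-0.121,0.23],[-0.268,0.0,0.0]],[0.5,[0.0,-0.151,0.211],[-0.268,0.0,0.0]],[0.5,[0.001,-0.178,0.189],[-0.268,0.0,0.0]],[0.5,[0.0,-0.201,0.164],[-0.268,0.0,0.0]],[0.5,[0.0,-0.222,0.135],[-0.268,0.0,0.0]]]
[[0.5,[0.0,-0.237,0.105],[-0.268,0.0,0.0]],[0.5,[0.0,-0.25,0.072],[-0.268,0.0,0.0]]]
```

step_arm(plan=[[0.28,[-0.16,0,0],[0,0,0]],[0.5,[0,0.013,0.259],[-0.268,0,0]],[0.5,[0,-0.022,0.259],[-0.268,0,0]],[0.5,[0,-0.056,0.253],[-0.268,0,0]],[0.5,[0,-0.09,0.244],[-0.268,0,0]]])

```text
time: 13.35
eef_pos: [0.5175, 0.1845, 0.1459]
ee_rot: [2.067, 1.568, 1.138]
force: [1.0, -0.1, 0.5]
gripper_width: 0.495
```

step_arm(plan=[[0.5,[0,-0.121,0.23],[-0.268,0,0]],[0.5,[0,-0.151,0.211],[-0.268,0,0]],[0.5,[0,-0.178,0.189],[-0.268,0,0]],[0.5,[0,-0.201,0.164],[-0.268,0,0]],[0.5,[0,-0.222,0.135],[-0.268,0,0]]])

```text
time: 13.85
eef_pos: [0.5464, -0.0085, 0.1455]
ee_rot: [1.276, 1.569, 1.016]
force: [0.5, -0.2, -0.1]
gripper_width: 0.5
```

step_arm(plan=[[0.5,[0,-0.237,0.105],[-0.268,0,0]],[0.5,[0,-0.25,0.072],[-0.268,0,0]],[0.5,[0,0,0],[0,0,0]],[0.5,[0,0,0],[0,0,0]],[0.5,[0,0,0],[0,0,0]]])

```text
time: 14.35
eef_pos: [0.5577, -0.0826, 0.1448]
ee_rot: [1.575, 1.569, 1.577]
force: [-0.6, -0.3, -0.5]
gripper_width: 0.502
```

Run:
```python
from h import *
plan([(.5,.556,-.084,.1,np.pi/2)])
snap("side","s7.png",(180,140,420,330),3)
im,_=snap("top","t7.png",(100,200,400,340),2.6)
plan([(.5,.556,-.084,.06,np.pi/2),(.5,.556,-.084,.014,np.pi/2)])
```

```text
t 14.35 now [ 0.5577 -0.0826  0.1448] phi 1.573 grip 0.502 q [-0.03  0.43  0.12  1.84 -0.07  0.88  1.69] F [-0.6 -0.3 -0.5]
[[0.5,[0.299,-0.01,-0.011],[0.005,0.0,-0.005]]]
t 14.45 now [ 0.5577 -0.0821  0.1447] phi 1.575 grip 0.502 q [-0.03  0.43  0.12  1.84 -0.07  0.88  1.69] F [ 0.5 -0.5 -0.9]
[[0.5,[0.282,-0.007,-0.006],[0.004,0.0,-0.002]],[0.5,[0.282,-0.007,-0.005],[0.004,0.0,-0.002]],[0.5,[0.307,0.0,0.0],[0.0,-0.001,0.0]]]
```

View pics/s7.png

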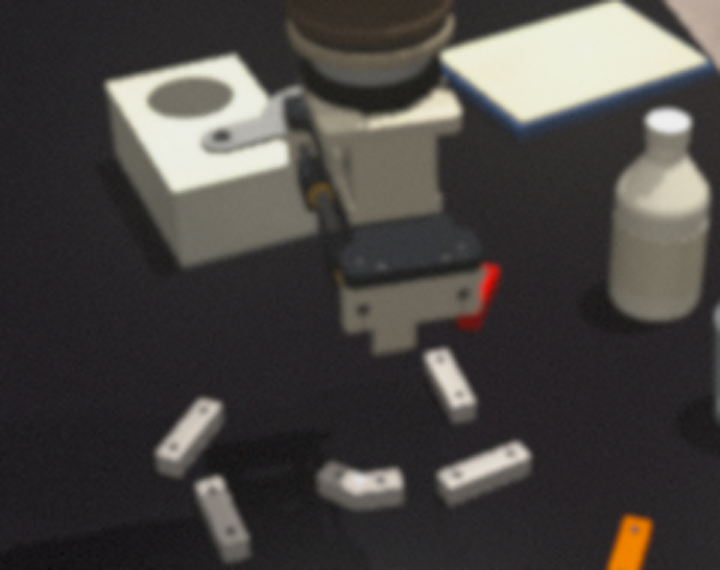

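View pics/t7.png

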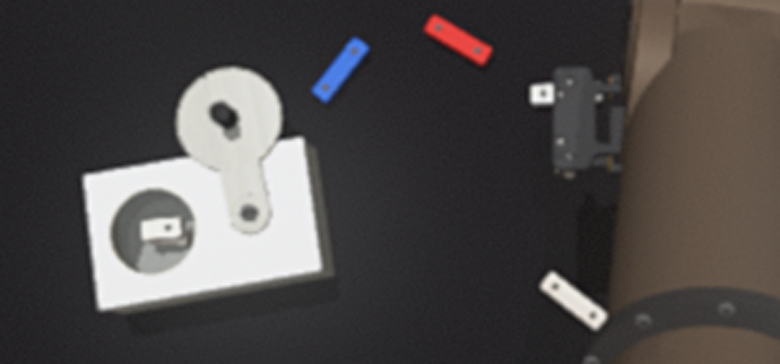

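step_arm(plan=[[0.5,[0.25,-0.006,-0.006],[0,0,0]],[0.5,[0.25,-0.006,-0.006],[0,0,0]],[0.5,[0.2,0,0],[0,0,0]],[0.5,[0.1,0,0],[0,0,0]],[0.5,[0.04,0,0],[0,0,0]]])

```text
time: 14.95
eef_pos: [0.5547, -0.0839, 0.0168]
ee_rot: [2.58, 1.567, 2.584]
force: [0.5, 0.5, -0.4]
gripper_width: 0.499
```

Run:
```python
from h import *
plan([(.5,.556,-.084,.0135,np.pi/2)])
```

```text
t 14.95 now [ 0.5547 -0.0839  0.0168] phi 1.575 grip 0.499 q [-0.01  0.6   0.09  1.94 -0.09  0.61  1.72] F [ 0.5  0.5 -0.4]
[[0.5,[0.022,-0.001,0.009],[0.009,-0.007,-0.004]]]
```

step_arm(plan=[[0.5,[0.025,0,0.004],[0,0,0]],[0.1,[0,0,0],[0,0,0]],[0.1,[0,0,0],[0,0,0]],[0.1,[0,0,0],[0,0,0]],[0.1,[0,0,0],[0,0,0]]])

```text
time: 15.45
eef_pos: [0.5567, -0.0854, 0.0153]
ee_rot: [1.209, 1.569, 1.212]
force: [0.5, -0.0, 0.3]
gripper_width: 0.2
```

step_arm(plan=[[0.1,[0,0,0],[0,0,0]],[0.1,[0,0,0],[0,0,0]],[0.1,[-0.05,0,0],[0,0,0]],[0.1,[-0.15,0,0],[0,0,0]],[0.1,[-0.25,0,0],[0,0,0]]])

```text
time: 15.95
eef_pos: [0.5546, -0.0853, 0.0814]
ee_rot: [2.778, 1.565, 2.781]
force: [1.7, 0.7, -0.1]
gripper_width: 0.17
```

step_arm(plan=[[0.1,[-0.25,0,0],[0,0,0]],[0.1,[-0.2,0,0],[0,0,0]],[0.1,[0,0,0],[0,0,0]],[0.1,[0,0,0],[0,0,0]]])

```text
time: 16.35
eef_pos: [0.5565, -0.0856, 0.1503]
ee_rot: [1.068, 1.569, 1.071]
force: [-0.5, -0.1, -0.6]
gripper_width: 0.169
```

Run:
```python
from h import *
snap("side","s8.png",(180,140,420,330),3)
plan([(.1,.507,.334,.155,np.pi/2)],step=.045)
```

```text
t 16.4 now [ 0.5558 -0.0855  0.1493] phi 1.573 grip 0.167 q [-0.03  0.42  0.12  1.84 -0.07  0.89  1.7 ] F [-0.2  0.  -0.2]
[[0.1,[-0.003,0.28,-0.032],[0.001,0.0,0.0]],[0.1,[-0.004,0.28,-0.032],[0.001,0.0,0.0]],[0.1,[-0.003,0.279,-0.032],[0.001,0.0,0.0]],[0.1,[-0.003,0.28,-0.032],[0.001,0.0,0.0]],[0.1,[-0.003,0.28,-0.032],[0.001,0.0,0.0]]]
[[0.1,[-0.004,0.279,-0.033],[0.001,0.0,0.0]],[0.1,[-0.003,0.28,-0.033],[0.001,0.0,0.0]],[0.1,[-0.003,0.28,-0.032],[0.001,0.0,0.0]],[0.1,[-0.004,0.279,-0.033],[0.001,0.0,0.0]],[0.1,[-0.003,0.28,-0.033],[0.001,0.0,0.0]]]
```

View pics/s8.png

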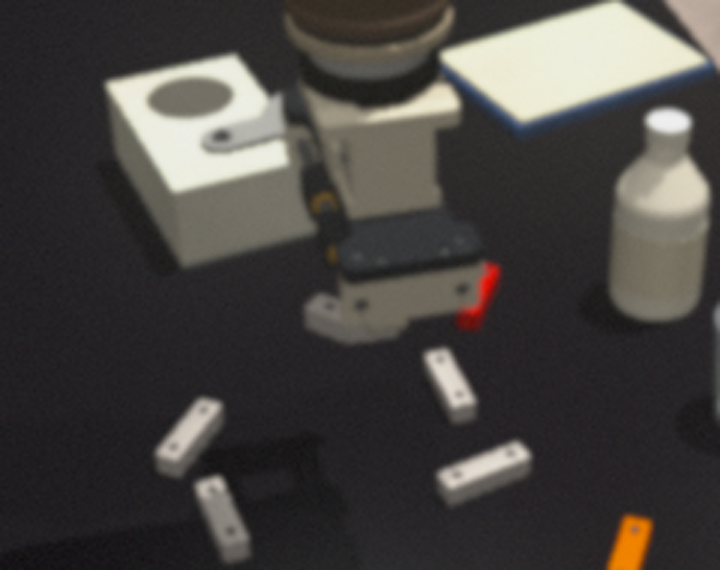

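The bent bar is held level at crop (350,320). I'll carry it to the port.

step_arm(plan=[[0.1,[-0.003,0.2,-0.032],[0,0,0]],[0.1,[-0.003,0.28,-0.032],[0,0,0]],[0.1,[-0.003,0.28,-0.032],[0,0,0]],[0.1,[-0.003,0.28,-0.032],[0,0,0]],[0.1,[-0.003,0.28,-0.032],[0,0,0]]])

```text
time: 16.9
eef_pos: [0.5304, 0.1136, 0.1507]
ee_rot: [2.905, 1.567, 2.907]
force: [0.3, 0.9, 0.3]
gripper_width: 0.165
```

step_arm(plan=[[0.1,[-0.003,0.28,-0.032],[0,0,0]],[0.1,[-0.003,0.28,-0.032],[0,0,0]],[0.1,[-0.003,0.28,-0.032],[0,0,0]],[0.1,[-0.003,0.28,-0.032],[0,0,0]],[0.1,[-0.003,0.28,-0.032],[0,0,0]]])

```text
time: 17.4
eef_pos: [0.506, 0.3233, 0.1531]
ee_rot: [-3.062, 1.568, -3.059]
force: [1.1, 0.5, -0.5]
gripper_width: 0.17
```

step_arm(plan=[[0.1,[0,0.08,0],[0,0,0]],[0.1,[0,0,0],[0,0,0]],[0.1,[0,0,0],[0,0,0]],[0.1,[0,0,0],[0,0,0]]])

```text
time: 17.8
eef_pos: [0.5078, 0.3317, 0.1543]
ee_rot: [-2.973, 1.57, -2.973]
force: [0.1, -0.4, -0.8]
gripper_width: 0.168
```

Run:
```python
from h import *
snap("top","t9.png",(100,200,400,340),2.6)
snap("side","s9.png",(180,100,420,290),3)
plan([(.1,.507,.334,.087,np.pi/2)],step=.045)
```

```text
t 17.9 now [0.5079 0.3323 0.1548] phi 1.571 grip 0.167 q [-0.7   0.48  0.04  1.72 -0.02  0.95  0.93] F [ 0.9 -1.6  0. ]
[[0.1,[0.226,0.006,-0.003],[0.0,-0.001,-0.001]],[0.1,[0.226,0.005,-0.003],[0.0,-0.001,-0.001]]]
```

View pics/t9.png

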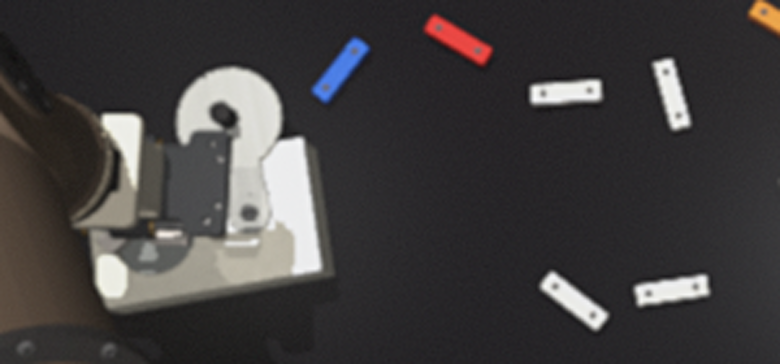

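View pics/s9.png

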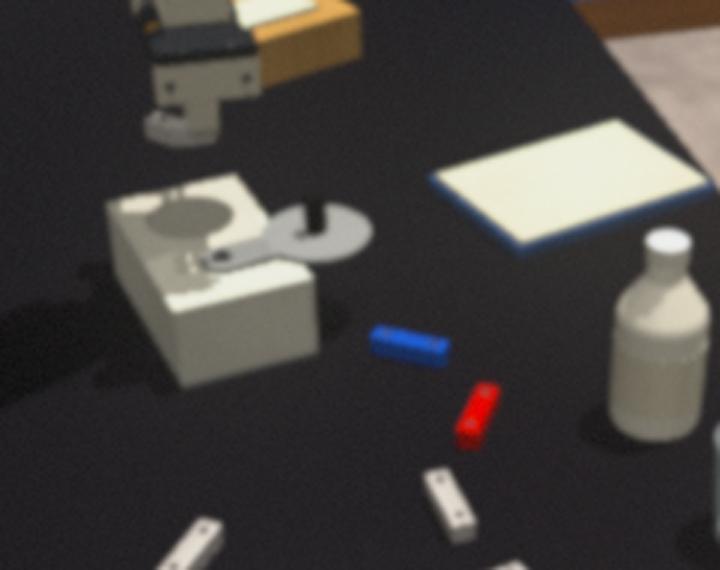

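step_arm(plan=[[0.1,[0.2,0.005,-0.003],[0,0,0]],[0.1,[0.15,0.005,-0.003],[0,0,0]],[0.1,[0.08,0,0],[0,0,0]],[0.1,[0.025,0,0],[0,0,0]],[0.1,[0,0,0],[0,0,0]]])

```text
time: 18.4
eef_pos: [0.5066, 0.3355, 0.0868]
ee_rot: [1.936, 1.569, 1.938]
force: [-1.1, -0.0, 0.5]
gripper_width: 0.171
```

step_arm(plan=[[0.1,[0,0,0],[0,0,0]],[0.4,[0,0,0],[0,0,0]],[0.4,[0,0,0],[0,0,0]],[0.4,[0,0,0],[0,0,0]],[0.4,[0,0,0],[0,0,0]]])

```text
time: 18.9
eef_pos: [0.5064, 0.3359, 0.0869]
ee_rot: [1.648, 1.569, 1.65]
force: [0.5, 0.2, 0.2]
gripper_width: 0.393
```

Run:
```python
from h import *
snap("top","t10.png",(100,200,400,340),2.6)
plan([(.4,.507,.334,.16,np.pi/2)],step=.045)
```

```text
t 18.95 now [0.5064 0.3359 0.0868] phi 1.573 grip 0.394 q [-0.7   0.56  0.03  1.78 -0.03  0.81  0.92] F [-0.1  0.8 -0.3]
[[0.4,[-0.244,-0.006,0.002],[0.003,0.0,-0.002]],[0.4,[-0.244,-0.006,0.002],[0.003,0.0,-0.002]]]
```

View pics/t10.png

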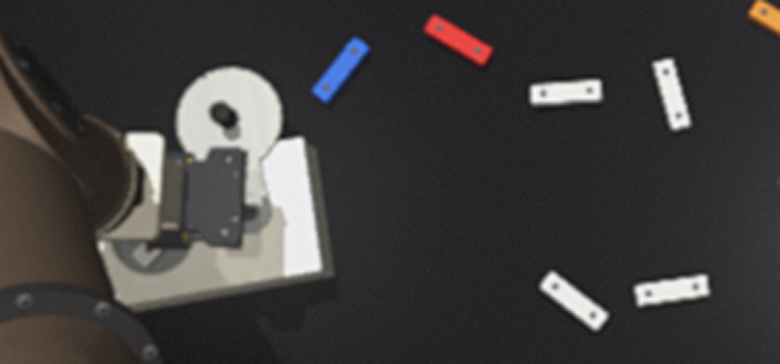

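Run:
```python
from h import *
k=px2w("top",100+222.5/2.6-.3,200+111.5/2.6-.3,.109); d=px2w("top",100+229/2.6-.3,200+118.5/2.6-.3,.075)
for q in (k,d):
    v=q[:2]-P_; print(q,np.linalg.norm(v),"a",BY+np.pi/2-np.arctan2(v[1],v[0]))
a=1.4
plan([(.4,.507,.334,.16,np.pi/2),(.4,*knob(a),.16,BY-a)],step=.045)
```

```text
[0.584037   0.27916945 0.109     ] 0.07927098469355674 a 1.519237394470097
[0.5843599  0.28185416 0.075     ] 0.0802440789706322 a 1.4876034428403846
t 18.95 now [0.5064 0.3359 0.0868] phi 1.573 grip 0.394 q [-0.7   0.56  0.03  1.78 -0.03  0.81  0.92] F [-0.1  0.8 -0.3]
[[0.4,[-0.244,-0.006,0.002],[0.003,0.0,-0.002]],[0.4,[-0.244,-0.006,0.002],[0.003,0.0,-0.002]],[0.4,[0.0,-0.101,0.167],[-0.235,0.0,0.0]],[0.4,[0.0,-0.12,0.153],[-0.235,0.0,0.0]],[0.4,[0.0,-0.138,0.139],[-0.235,0.0,0.0]]]
```

Run:
```python
from h import *
a=1.5
plan([(.4,.507,.334,.16,np.pi/2),(.4,.54,.2,.16,.12),(.4,*knob(a),.16,BY-a)],step=.045,rot=.145)
```

```text
t 18.95 now [0.5064 0.3359 0.0868] phi 1.573 grip 0.394 q [-0.7   0.56  0.03  1.78 -0.03  0.81  0.92] F [-0.1  0.8 -0.3]
[[0.4,[-0.244,-0.006,0.002],[0.003,0.0,-0.002]],[0.4,[-0.244,-0.006,0.002],[0.003,0.0,-0.002]],[0.4,[0.0,-0.081,0.02],[0.264,0.0,0.0]],[0.4,[0.0,-0.078,0.031],[0.264,0.0,0.0]],[0.4,[0.0,-0.073,0.04],[0.264,0.0,0.0]]]
[[0.4,[0.0,-0.068,0.05],[0.264,0.0,0.0]],[0.4,[0.0,-0.06,0.058],[0.264,0.0,0.0]],[0.4,[0.0,-0.052,0.066],[0.264,0.0,0.0]],[0.4,[0.0,-0.042,0.072],[0.264,0.0,0.0]],[0.4,[0.0,-0.033,0.077],[0.264,0.0,0.0]]]
[[0.4,[0.0,-0.023,0.08],[0.264,0.0,0.0]],[0.4,[0.0,-0.012,0.083],[0.264,0.0,0.0]],[0.4,[0.0,0.0,0.084],[0.264,0.0,0.0]],[0.4,[0.0,0.036,-0.05],[0.287,0.0,0.0]],[0.4,[0.0,0.028,-0.055],[0.287,0.0,0.0]]]
[[0.4,[0.0,0.02,-0.058],[0.287,0.0,0.0]],[0.4,[0.0,0.012,-0.06],[0.287,0.0,0.0]],[0.4,[0.0,0.002,-0.061],[0.287,0.0,0.0]],[0.4,[0.0,-0.006,-0.062],[0.287,0.0,0.0]],[0.4,[0.0,-0.014,-0.059],[0.287,0.0,0.0]]]
[[0.4,[0.0,-0.023,-0.057],[0.287,0.0,0.0]],[0.4,[0.0,-0.031,-0.053],[0.287,0.0,0.0]],[0.4,[0.0,-0.039,-0.048],[0.287,0.0,0.0]]]
```

step_arm(plan=[[0.4,[-0.244,-0.006,0.002],[0,0,0]],[0.4,[-0.244,-0.006,0.002],[0,0,0]],[0.4,[0,-0.081,0.02],[0.264,0,0]],[0.4,[0,-0.078,0.031],[0.264,0,0]],[0.4,[0,-0.073,0.04],[0.264,0,0]]])

```text
time: 19.45
eef_pos: [0.5163, 0.2971, 0.1602]
ee_rot: [1.941, 1.569, 1.542]
force: [0.2, -0.2, 0.1]
gripper_width: 0.403
```

step_arm(plan=[[0.4,[0,-0.068,0.05],[0.264,0,0]],[0.4,[0,-0.06,0.058],[0.264,0,0]],[0.4,[0,-0.052,0.066],[0.264,0,0]],[0.4,[0,-0.042,0.072],[0.264,0,0]],[0.4,[0,-0.033,0.077],[0.264,0,0]]])

```text
time: 19.95
eef_pos: [0.5314, 0.2361, 0.1597]
ee_rot: [2.862, 1.569, 1.803]
force: [0.6, 0.1, -0.3]
gripper_width: 0.396
```

step_arm(plan=[[0.4,[0,-0.023,0.08],[0.264,0,0]],[0.4,[0,-0.012,0.083],[0.264,0,0]],[0.4,[0,0,0.084],[0.264,0,0]],[0.4,[0,0,0],[0,0,0]]])

```text
time: 20.35
eef_pos: [0.5409, 0.1982, 0.1597]
ee_rot: [-3.113, 1.57, 1.717]
force: [0.9, 0.6, 0.6]
gripper_width: 0.398
```

Run:
```python
from h import *
snap("top","t11.png",(120,220,240,330),6)
a=1.5
plan([(.4,*knob(a),.16,BY-a)],step=.045,rot=.145)
```

```text
t 20.4 now [0.5406 0.1995 0.1597] phi 0.123 grip 0.398 q [-0.75  0.45  0.43  1.81 -0.23  0.93 -0.1 ] F [-0.1  1.  -0.2]
[[0.4,[0.0,0.036,-0.05],[0.288,0.0,0.0]],[0.4,[0.0,0.028,-0.055],[0.288,0.0,0.0]],[0.4,[0.0,0.019,-0.058],[0.288,0.0,0.0]],[0.4,[-0.001,0.012,-0.061],[0.288,0.0,0.0]],[0.4,[0.0,0.002,-0.061],[0.288,0.0,0.0]]]
[[0.4,[0.0,-0.006,-0.062],[0.288,0.0,0.0]],[0.4,[0.0,-0.015,-0.059],[0.288,0.0,0.0]],[0.4,[0.0,-0.024,-0.057],[0.288,0.0,0.0]],[0.4,[0.0,-0.031,-0.053],[0.288,0.0,0.0]],[0.4,[-0.001,-0.039,-0.048],[0.288,0.0,0.0]]]
```

View pics/t11.png

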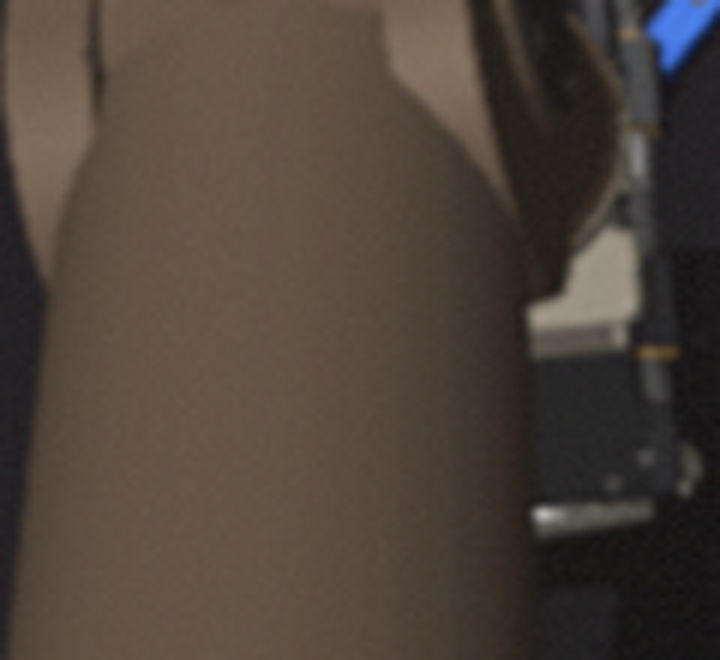

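step_arm(plan=[[0.4,[0,0.036,-0.05],[0.288,0,0]],[0.4,[0,0.028,-0.055],[0.288,0,0]],[0.4,[0,0.019,-0.058],[0.288,0,0]],[0.4,[0,0.012,-0.061],[0.288,0,0]],[0.4,[0,0.002,-0.061],[0.288,0,0]]])

```text
time: 20.9
eef_pos: [0.5621, 0.2422, 0.1595]
ee_rot: [-2.156, 1.568, 1.958]
force: [0.1, 0.3, -0.0]
gripper_width: 0.4
```

step_arm(plan=[[0.4,[0,-0.006,-0.062],[0.288,0,0]],[0.4,[0,-0.015,-0.059],[0.288,0,0]],[0.4,[0,-0.024,-0.057],[0.288,0,0]],[0.4,[0,-0.031,-0.053],[0.288,0,0]],[0.4,[0,-0.039,-0.048],[0.288,0,0]]])

```text
time: 21.4
eef_pos: [0.5839, 0.283, 0.1594]
ee_rot: [-1.269, 1.568, 2.125]
force: [-0.7, 0.2, 0.9]
gripper_width: 0.398
```

step_arm(plan=[[0.4,[0,0,0],[0,0,0]],[0.4,[0,0,0],[0,0,0]]])

```text
time: 21.6
eef_pos: [0.5838, 0.2817, 0.1593]
ee_rot: [-1.044, 1.569, 2.357]
force: [0.9, 0.3, 0.3]
gripper_width: 0.399
```

Run:
```python
from h import *
snap("top","t12.png",(120,220,240,330),6)
snap("side","s12.png",(180,100,420,290),3)
a=1.5
plan([(.4,*knob(a),.1,BY-a)],step=.045,rot=.145)
```

```text
t 21.7 now [0.584  0.2809 0.1597] phi -1.314 grip 0.4 q [-1.02  0.64  0.79  1.65 -0.51  1.07 -1.39] F [0.3 0.4 0.7]
[[0.4,[0.199,0.001,-0.001],[0.005,0.0,0.002]],[0.4,[0.199,0.001,-0.001],[0.005,0.0,0.002]]]
```

View pics/t12.png

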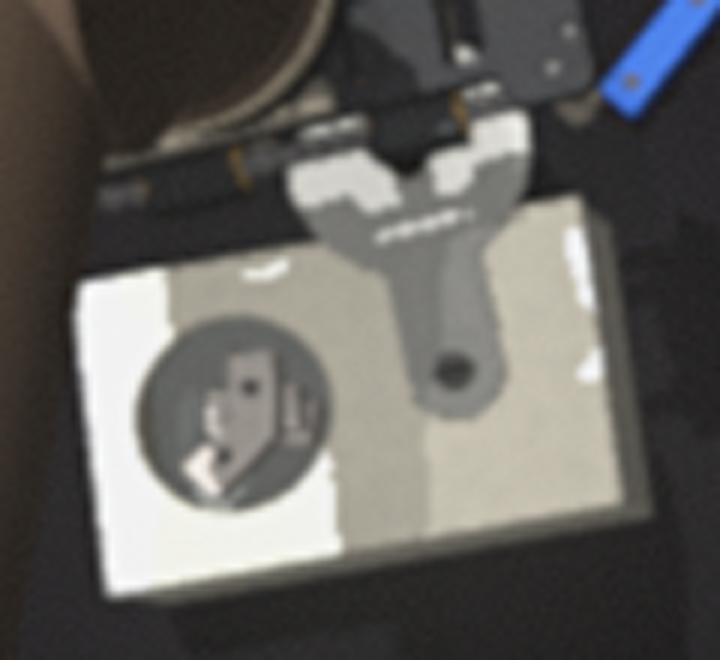

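View pics/s12.png

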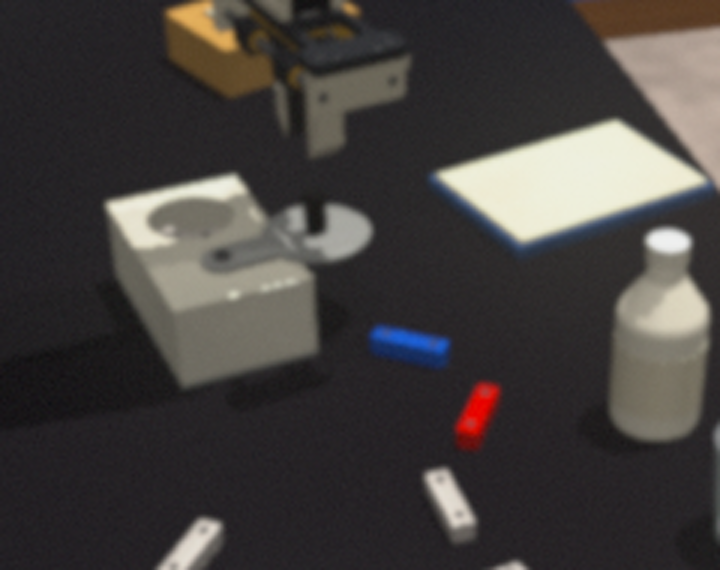

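Run:
```python
from h import *
im,d=cams.get_image("top"); K,T=cal("top")
for u,v in [(160,280),(163,284),(158,292),(154,298),(157,289),(169,287),(148,285),(150,275),(176,300),(135,290)]:
    z=d[v,u]; p=T[:3,:3]@(np.linalg.solve(K,[u,v,1])*z)+T[:3,3]; print(u,v,p.round(4))
```

```text
160 280 [0.5121 0.343  0.0511]
163 284 [0.5036 0.3361 0.0507]
158 292 [0.4865 0.3461 0.0494]
154 298 [0.4733 0.3527 0.0534]
157 289 [0.4941 0.3523 0.0372]
169 287 [0.4989 0.3272 0.0347]
148 285 [0.5061 0.3829 0.0026]
150 275 [0.5205 0.3596 0.0696]
176 300 [0.4682 0.3014 0.0695]
135 290 [0.4881 0.3879 0.0729]
```

The bent bar is on top of the stubs. Its top is at about 0.051 m, so its underside is at about 0.035 m, below 0.05. All the scrap is in, so I'll close the cover.

step_arm(plan=[[0.4,[0.2,0,0],[0,0,0]],[0.4,[0.15,0,0],[0,0,0]],[0.4,[0.08,0,0],[0,0,0]],[0.4,[0,0,0],[0,0,0]]])

```text
time: 22.15
eef_pos: [0.5833, 0.2808, 0.0939]
ee_rot: [-0.437, 1.568, 2.958]
force: [-1.3, -0.6, 0.4]
gripper_width: 0.399
```

Run:
```python
from h import *
plan([(.4,*knob(a),.095,BY-a) for a in np.linspace(1.5,.0,12)[1:]])
```

```text
t 22.15 now [0.5833 0.2808 0.0939] phi -1.318 grip 0.399 q [-0.99  0.71  0.74  1.7  -0.57  0.96 -1.35] F [-1.3 -0.6  0.4]
[[0.4,[-0.007,-0.071,-0.002],[-0.27,0.005,0.003]],[0.4,[0.0,-0.073,0.005],[-0.273,0.0,0.0]],[0.4,[0.0,-0.072,0.005],[-0.273,0.0,0.0]],[0.4,[0.0,-0.073,0.005],[-0.272,0.0,0.0]],[0.4,[0.0,-0.072,0.005],[-0.273,0.0,0.0]]]
[[0.4,[0.0,-0.072,0.005],[-0.273,0.0,0.0]],[0.4,[0.0,-0.073,0.005],[-0.273,0.0,0.0]],[0.4,[0.0,-0.072,0.005],[-0.272,0.0,0.0]],[0.4,[0.0,-0.073,0.005],[-0.273,0.0,0.0]],[0.4,[0.0,-0.072,0.005],[-0.273,0.0,0.0]]]
[[0.4,[0.0,-0.073,0.004],[-0.273,0.0,0.0]]]
```

step_arm(plan=[[0.4,[-0.007,-0.071,0],[-0.27,0.005,0.003]],[0.4,[0,-0.073,0.005],[-0.273,0,0]],[0.4,[0,-0.073,0.005],[-0.273,0,0]],[0.4,[0,-0.073,0.005],[-0.273,0,0]],[0.4,[0,-0.073,0.005],[-0.273,0,0]]])

```text
time: 22.65
eef_pos: [0.5561, 0.3261, 0.0979]
ee_rot: [2.538, 1.566, 0.336]
force: [-0.4, -0.9, 0.4]
gripper_width: 0.399
```

step_arm(plan=[[0.4,[0,-0.073,0.005],[-0.273,0,0]],[0.4,[0,-0.073,0.005],[-0.273,0,0]],[0.4,[0,-0.073,0.005],[-0.273,0,0]],[0.4,[0,-0.073,0.005],[-0.273,0,0]],[0.4,[0,-0.04,0.003],[-0.15,0,0]]])

```text
time: 23.15
eef_pos: [0.509, 0.3421, 0.0979]
ee_rot: [2.096, 1.565, 0.515]
force: [1.8, 0.3, -0.5]
gripper_width: 0.399
```

Run:
```python
from h import *
plan([(.4,*knob(0.),.095,BY)])
p=pose()[1][:2]-P_; print("tcp a",BY+np.pi/2-np.arctan2(p[1],p[0]),np.linalg.norm(p))
```

```text
t 23.15 now [0.509  0.3421 0.0979] phi -0.01 grip 0.399 q [-0.95  0.57  0.4   1.78 -0.28  0.84 -0.43] F [ 1.8  0.3 -0.5]
[[0.4,[0.009,-0.055,0.009],[-0.191,-0.002,-0.005]],[0.4,[0.01,-0.056,0.004],[-0.191,-0.002,-0.005]]]
tcp a 0.20700663974652977 0.08124977851218758
```

step_arm(plan=[[0.4,[0.009,-0.055,0.009],[-0.191,0,-0.005]],[0.4,[0.01,-0.04,0.004],[-0.191,0,-0.005]],[0.4,[0,-0.02,0],[0,0,0]],[0.4,[0,0,0],[0,0,0]],[0.4,[0,0,0],[0,0,0]]])

```text
time: 23.65
eef_pos: [0.4918, 0.3387, 0.0939]
ee_rot: [-2.2, 1.569, 2.685]
force: [0.5, -0.2, -0.0]
gripper_width: 0.399
```

step_arm(plan=[[0.4,[0,-0.015,0],[0,0,0]],[0.4,[0,-0.015,0],[0,0,0]],[0.4,[0,0,0],[0,0,0]]])

```text
time: 23.95
eef_pos: [0.4866, 0.3379, 0.0933]
ee_rot: [-1.903, 1.568, 2.983]
force: [-0.4, 0.6, -0.3]
gripper_width: 0.399
```

Run:
```python
from h import *
snap("top","t13.png",(120,220,240,330),6)
snap("side","s13.png",(180,100,420,290),3)
plan([(.4,*knob(0.),.095,BY)])
p=pose()[1][:2]-P_; print("tcp a",BY+np.pi/2-np.arctan2(p[1],p[0]),np.linalg.norm(p))
```

```text
t 24.05 now [0.4866 0.3378 0.0932] phi 0.174 grip 0.395 q [-0.93  0.55  0.34  1.83 -0.25  0.81 -0.29] F [-0.   0.5 -0.3]
[[0.4,[-0.012,0.041,-0.005],[-0.013,-0.002,0.006]]]
tcp a -0.07669484222120793 0.07955388586983553
```

View pics/t13.png

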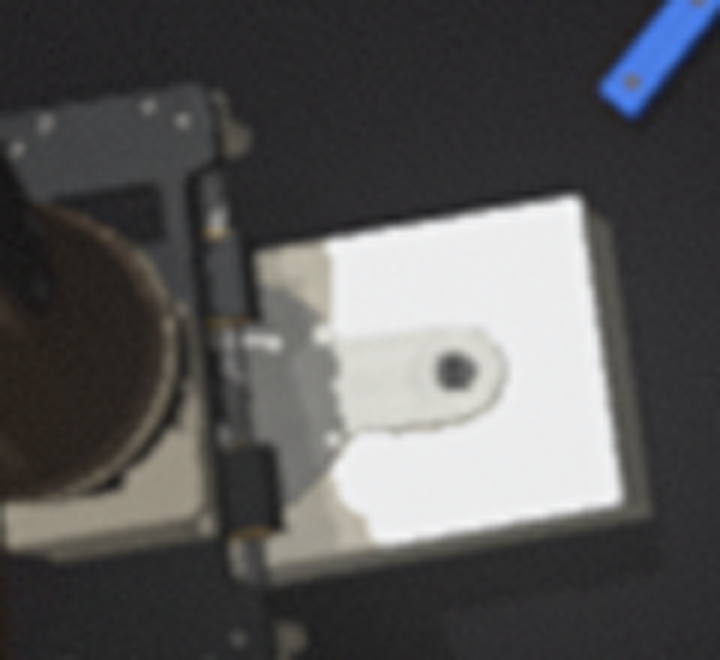

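View pics/s13.png

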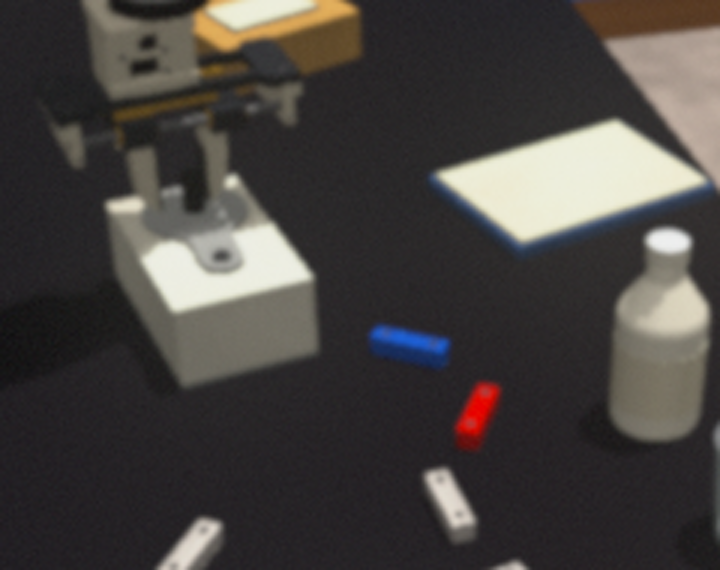

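step_arm(plan=[[0.4,[0,-0.012,0],[0,0,0]],[0.4,[0,-0.008,0],[0,0,0]],[0.4,[0,0,0],[0,0,0]]])

```text
time: 24.35
eef_pos: [0.4837, 0.3374, 0.0933]
ee_rot: [-1.948, 1.568, 2.939]
force: [0.3, 0.3, -0.2]
gripper_width: 0.399
```

step_arm(plan=[[0.4,[0,-0.008,0],[0,0,0]],[0.4,[0,0,0],[0,0,0]]])

```text
time: 24.55
eef_pos: [0.4826, 0.3372, 0.0933]
ee_rot: [-1.956, 1.568, 2.931]
force: [-0.7, -0.7, -0.5]
gripper_width: 0.398
```

step_arm(plan=[[0.4,[0,-0.008,0],[0,0,0]],[0.4,[0,0,0],[0,0,0]]])

```text
time: 24.75
eef_pos: [0.4823, 0.3371, 0.0934]
ee_rot: [-2.505, 1.569, 2.381]
force: [5.0, 2.1, -2.7]
gripper_width: 0.403
```

step_arm(plan=[[0.4,[0,-0.008,0],[0,0,0]],[0.4,[0,0,0],[0,0,0]]])

```text
time: 24.95
eef_pos: [0.4822, 0.3371, 0.0935]
ee_rot: [2.541, 1.569, 1.144]
force: [8.0, 2.3, -6.8]
gripper_width: 0.401
```

The reaction force shows the cover is at its end stop. I'll back off, lift and go to the first sound bar.

step_arm(plan=[[0.4,[0,0.05,0],[0,0,0]],[0.4,[0,0,0],[0,0,0]],[0.4,[-0.15,0,0],[0,0,0]],[0.4,[-0.25,0,0],[0,0,0]],[0.4,[-0.1,0,0],[0,0,0]]])

```text
time: 25.45
eef_pos: [0.4886, 0.3384, 0.171]
ee_rot: [-2.82, 1.568, 2.066]
force: [0.9, -0.4, -0.0]
gripper_width: 0.397
```

Run:
```python
from h import *
im,_=snap("top","t14.png",(100,200,540,340),1.8)
pieces(im)
plan([(.4,.49,.33,.165,None),(.5,.442,-.0025,.15,np.radians(53.3+90))])
```

```text
[358. 311.] c [451.7 -85. ] s [18.5 61.8] long ang 98.6 A 980
[320. 315.] c [442.   -2.5] s [18.6 62. ] long ang 53.2 A 1015
[317. 235.] c [621.1   5.6] s [18.4 60.8] long ang 90.9 A 964
[358. 236.] c [620.4 -85.6] s [18.4 62.1] long ang 15.6 A 990
t 25.5 now [0.4892 0.3388 0.1725] phi 0.174 grip 0.404 q [-0.96  0.46  0.38  1.75 -0.2   0.97 -0.33] F [ 1.1 -0.4  2.2]
[[0.4,[0.05,-0.005,0.059],[0.0,-0.007,-0.002]],[0.5,[0.012,-0.087,0.266],[0.204,0.0,0.0]],[0.5,[0.013,-0.06,0.274],[0.204,0.0,0.0]],[0.5,[0.012,-0.032,0.278],[0.204,0.0,0.0]],[0.5,[0.013,-0.003,0.28],[0.204,0.0,0.0]]]
[[0.5,[0.012,0.025,0.279],[0.204,0.0,0.0]],[0.5,[0.012,0.053,0.274],[0.204,0.0,0.0]],[0.5,[0.013,0.082,0.268],[0.204,0.0,0.0]],[0.5,[0.012,0.108,0.259],[0.204,0.0,0.0]]]
```

View pics/t14.png

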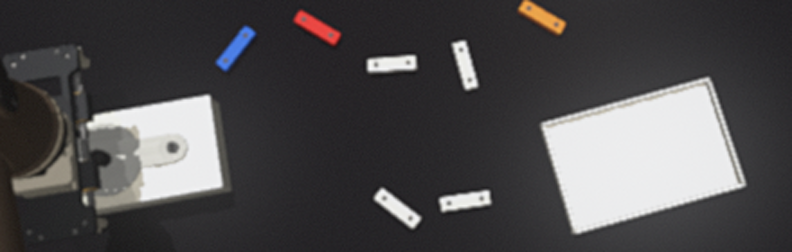

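The cover looks shut and the four sound bars haven't moved. The first is at crop (397,207), straight, full length, with two holes.

step_arm(plan=[[0.4,[0.05,-0.005,0.059],[0,0,0]],[0.5,[0.012,-0.087,0.266],[0.204,0,0]],[0.5,[0.013,-0.06,0.274],[0.204,0,0]],[0.5,[0.012,-0.032,0.278],[0.204,0,0]],[0.5,[0.013,-0.003,0.28],[0.204,0,0]]])

```text
time: 26.0
eef_pos: [0.4629, 0.1602, 0.1515]
ee_rot: [-1.156, 1.565, -2.965]
force: [0.7, 0.7, 0.4]
gripper_width: 0.503
```

step_arm(plan=[[0.5,[0.012,0.025,0.279],[0.204,0,0]],[0.5,[0.012,0.053,0.274],[0.204,0,0]],[0.5,[0.013,0.082,0.268],[0.204,0,0]],[0.5,[0.012,0.108,0.259],[0.204,0,0]],[0.5,[0,0,0],[0,0,0]]])

```text
time: 26.5
eef_pos: [0.4377, -0.0091, 0.1445]
ee_rot: [-0.688, 1.565, -2.911]
force: [0.3, 0.1, -0.1]
gripper_width: 0.501
```

step_arm(plan=[[0.5,[0,0,0],[0,0,0]],[0.5,[0,0,0],[0,0,0]]])

```text
time: 26.7
eef_pos: [0.4401, -0.0027, 0.1451]
ee_rot: [-1.041, 1.567, 3.032]
force: [-0.9, 0.5, -0.5]
gripper_width: 0.503
```

Run:
```python
from h import *
snap("top","t15.png",(100,200,540,340),1.8)
snap("side","s15.png",(180,100,420,290),3)
plan([(.5,.442,-.0025,.014,np.radians(53.3+90))])
```

```text
t 26.8 now [ 0.4406 -0.0023  0.1454] phi -0.639 grip 0.5 q [-0.65  0.28  0.67  2.15 -0.24  0.79 -0.47] F [-0.1 -0.  -0.1]
[[0.5,[0.292,0.004,-0.002],[0.001,0.001,0.002]],[0.5,[0.292,0.003,-0.002],[0.001,0.001,0.002]],[0.5,[0.292,0.003,-0.002],[0.001,0.001,0.002]]]
```

View pics/t15.png

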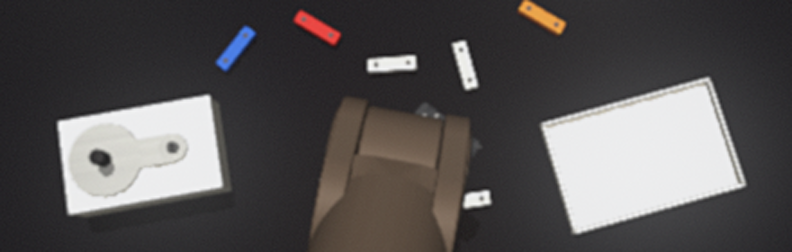

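View pics/s15.png

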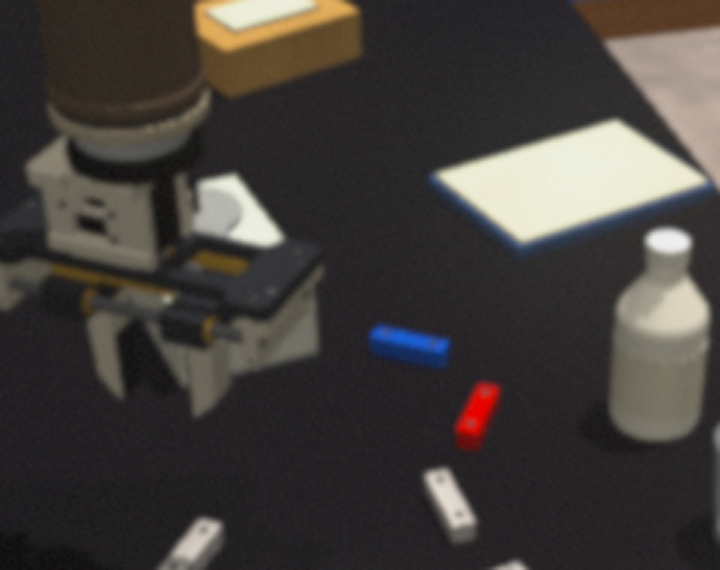

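step_arm(plan=[[0.5,[0.25,0.003,-0.002],[0,0,0]],[0.5,[0.25,0.003,-0.002],[0,0,0]],[0.5,[0.2,0.003,-0.002],[0,0,0]],[0.5,[0.11,0,0],[0,0,0]],[0.5,[0.045,0,0],[0,0,0]]])

```text
time: 27.3
eef_pos: [0.4411, -0.0027, 0.0159]
ee_rot: [-0.971, 1.565, 3.102]
force: [-0.3, -0.5, 0.2]
gripper_width: 0.5
```

step_arm(plan=[[0.5,[0.015,0,0],[0,0,0]],[0.1,[0,0,0],[0,0,0]],[0.1,[0,0,0],[0,0,0]],[0.1,[0,0,0],[0,0,0]],[0.1,[0,0,0],[0,0,0]]])

```text
time: 27.8
eef_pos: [0.4425, -0.0032, 0.0159]
ee_rot: [-1.485, 1.569, 2.586]
force: [-0.2, 0.5, -1.0]
gripper_width: 0.201
```

step_arm(plan=[[0.1,[0,0,0],[0,0,0]],[0.1,[0,0,0],[0,0,0]],[0.1,[-0.05,0,0],[0,0,0]],[0.1,[-0.15,0,0],[0,0,0]],[0.1,[-0.25,0,0],[0,0,0]]])

```text
time: 28.3
eef_pos: [0.4407, -0.0038, 0.0828]
ee_rot: [-0.852, 1.564, -3.065]
force: [1.4, 0.6, -0.1]
gripper_width: 0.17
```

```bash
cat >> h.py <<'E'
TR=np.array([0.5107,-0.304]); TY=np.radians(15.9)
def slot(y,x=0.):
    return TR+np.array([np.cos(TY)*x-np.sin(TY)*y, np.sin(TY)*x+np.cos(TY)*y])
E
python3 - <<'E'
from h import *
print([slot(y).round(3) for y in(-.066,-.022,.022,.066)])
p=pose()[1]
plan([(.1,p[0],p[1],.115,None),(.1,*slot(-.066),.125,TY+np.pi/2)])
E
```

```text
[array([ 0.529, -0.367]), array([ 0.517, -0.325]), array([ 0.505, -0.283]), array([ 0.493, -0.241])]
t 28.3 now [ 0.4407 -0.0038  0.0828] phi -0.642 grip 0.17 q [-0.58  0.4   0.6   2.21 -0.38  0.64 -0.35] F [ 1.4  0.6 -0.1]
[[0.1,[-0.215,-0.001,0.001],[0.0,0.009,0.01]],[0.1,[-0.008,0.24,0.199],[0.163,0.0,0.0]],[0.1,[-0.009,0.256,0.178],[0.163,0.0,0.0]],[0.1,[-0.008,0.269,0.157],[0.163,0.0,0.0]],[0.1,[-0.008,0.282,0.135],[0.163,0.0,0.0]]]
[[0.1,[-0.009,0.291,0.111],[0.163,0.0,0.0]],[0.1,[-0.008,0.299,0.088],[0.163,0.0,0.0]],[0.1,[-0.008,0.306,0.062],[0.163,0.0,0.0]],[0.1,[-0.009,0.309,0.038],[0.163,0.0,0.0]]]
```

step_arm(plan=[[0.1,[-0.215,0,0],[0,0,0]],[0.1,[-0.008,0.24,0.199],[0.163,0,0]],[0.1,[-0.009,0.256,0.178],[0.163,0,0]],[0.1,[-0.008,0.269,0.157],[0.163,0,0]],[0.1,[-0.008,0.282,0.135],[0.163,0,0]]])

```text
time: 28.8
eef_pos: [0.4867, -0.1867, 0.1205]
ee_rot: [-0.99, 1.568, 2.753]
force: [1.4, 0.1, 0.1]
gripper_width: 0.171
```

step_arm(plan=[[0.1,[-0.009,0.291,0.111],[0.163,0,0]],[0.1,[-0.008,0.299,0.088],[0.163,0,0]],[0.1,[-0.008,0.306,0.062],[0.163,0,0]],[0.1,[-0.009,0.309,0.038],[0.163,0,0]],[0.1,[0,0,0],[0,0,0]]])

```text
time: 29.3
eef_pos: [0.5294, -0.3745, 0.1258]
ee_rot: [0.84, 1.565, -2.033]
force: [-0.5, -0.2, 0.3]
gripper_width: 0.169
```

step_arm(plan=[[0.1,[0,0,0],[0,0,0]],[0.1,[0,0,0],[0,0,0]],[0.1,[0,0,0],[0,0,0]]])

```text
time: 29.6
eef_pos: [0.5308, -0.3653, 0.1247]
ee_rot: [-0.893, 1.567, 2.528]
force: [-0.6, 0.7, -0.9]
gripper_width: 0.171
```

Run:
```python
from h import *
snap("side","s16.png",(180,240,420,480),2.5)
plan([(.1,*slot(-.066),.025,TY+np.pi/2)])
```

```text
t 29.65 now [ 0.5308 -0.3654  0.1248] phi -1.292 grip 0.171 q [ 0.04  0.67  0.77  1.69 -0.54  1.01 -0.3 ] F [ 1.2 -0.6 -1.5]
[[0.1,[0.222,0.004,0.005],[0.001,0.001,0.002]],[0.1,[0.222,0.003,0.006],[0.001,0.001,0.002]],[0.1,[0.222,0.003,0.005],[0.001,0.001,0.002]]]
```

View pics/s16.png

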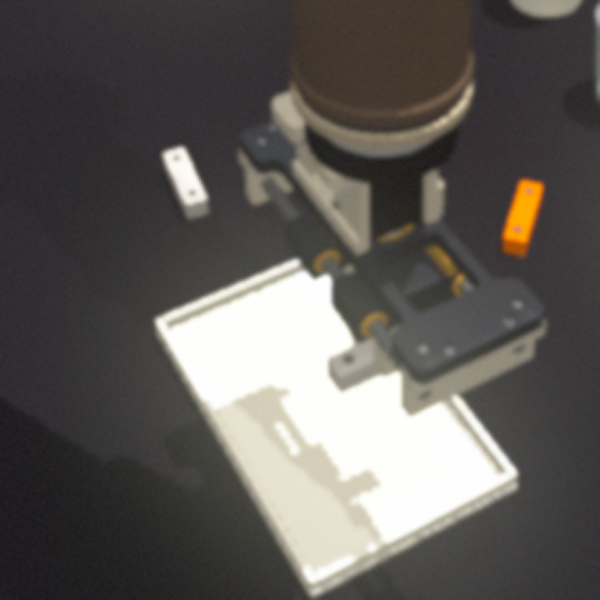

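step_arm(plan=[[0.1,[0.22,0.003,0.005],[0,0,0]],[0.1,[0.22,0.003,0.005],[0,0,0]],[0.1,[0.14,0.003,0.005],[0,0,0]],[0.1,[0.06,0,0],[0,0,0]],[0.1,[0.03,0,0],[0,0,0]]])

```text
time: 30.15
eef_pos: [0.5285, -0.3682, 0.0238]
ee_rot: [-0.639, 1.567, 2.781]
force: [-1.2, -0.8, -0.2]
gripper_width: 0.169
```

step_arm(plan=[[0.1,[0.01,0,0],[0,0,0]],[0.1,[0,0,0],[0,0,0]]])

```text
time: 30.35
eef_pos: [0.5291, -0.3692, 0.0237]
ee_rot: [-0.218, 1.569, -3.082]
force: [-1.3, -0.5, -1.1]
gripper_width: 0.169
```

step_arm(plan=[[0.1,[0.013,0,0],[0,0,0]],[0.1,[0,0,0],[0,0,0]],[0.28,[0,0,0],[0,0,0]],[0.28,[0,0,0],[0,0,0]],[0.28,[0,0,0],[0,0,0]]])

```text
time: 30.85
eef_pos: [0.5285, -0.369, 0.0209]
ee_rot: [-0.484, 1.568, 2.935]
force: [-0.8, 0.3, -0.0]
gripper_width: 0.277
```

step_arm(plan=[[0.28,[-0.1,0,0],[0,0,0]],[0.28,[-0.2,0,0],[0,0,0]],[0.28,[-0.25,0,0],[0,0,0]],[0.28,[-0.1,0,0],[0,0,0]],[0.28,[0,0,0],[0,0,0]]])

```text
time: 31.35
eef_pos: [0.5299, -0.3703, 0.1217]
ee_rot: [2.02, 1.568, -0.844]
force: [-0.1, 0.0, -0.8]
gripper_width: 0.28
```

Run:
```python
from h import *
snap("side","s17.png",(180,240,420,480),2.5)
im,_=snap("top","t17.png",(260,200,540,340),2.8)
pieces(im)
p=pose()[1]
plan([(.4,p[0],p[1],.12,None),(.5,.4516,-.085,.12,np.radians(98.6+90))])
```

```text
[473. 285.] c [ 508.9 -340.4] s [18.9 34.2] long ang 106.3 A 281
[317. 235.] c [621.3   5.7] s [19.7 61.8] long ang 95.1 A 1052
[358. 236.] c [620.6 -85.5] s [19.6 63.7] long ang 15.6 A 1089
t 31.45 now [ 0.5288 -0.3687  0.1184] phi -1.293 grip 0.279 q [ 0.05  0.68  0.76  1.69 -0.54  1.   -0.29] F [ 0.3  0.4 -0.4]
[[0.4,[-0.011,0.0,0.0],[0.0,0.004,0.003]],[0.5,[0.0,-0.178,-0.002],[-0.262,0.0,0.0]],[0.5,[0.0,-0.177,-0.025],[-0.262,0.0,0.0]],[0.5,[0.0,-0.171,-0.049],[-0.262,0.0,0.0]],[0.5,[0.0,-0.164,-0.07],[-0.262,0.0,0.0]]]
[[0.5,[0.0,-0.153,-0.091],[-0.262,0.0,0.0]],[0.5,[0.0,-0.14,-0.11],[-0.262,0.0,0.0]],[0.5,[0.0,-0.125,-0.127],[-0.262,0.0,0.0]],[0.5,[0.0,-0.106,-0.143],[-0.262,0.0,0.0]],[0.5,[0.0,-0.087,-0.155],[-0.262,0.0,0.0]]]
[[0.5,[0.0,-0.066,-0.166],[-0.262,0.0,0.0]],[0.5,[0.0,-0.044,-0.173],[-0.262,0.0,0.0]]]
```

View pics/s17.png

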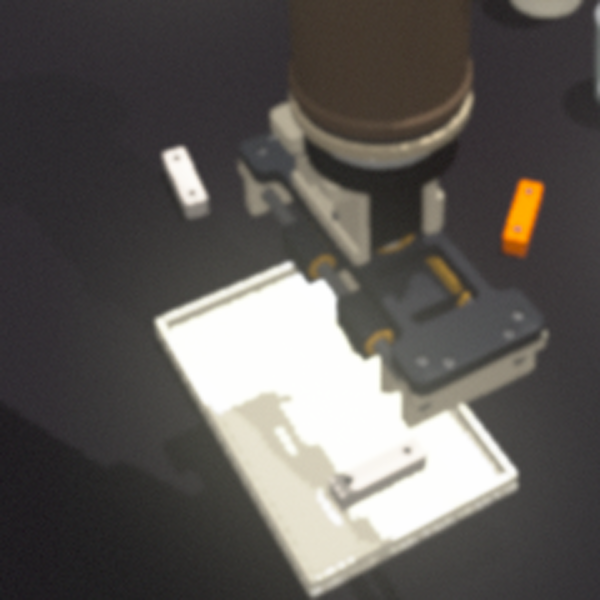

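View pics/t17.png

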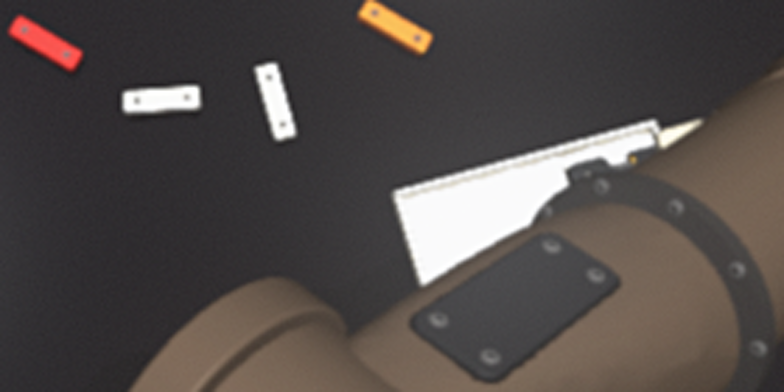

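The first bar lies flat in the tray at crop (378,472). The next is the bar at (451.6,-85) mm, undisturbed in the side view at crop (185,183).

step_arm(plan=[[0.4,[-0.011,0,0],[0,0.004,0.003]],[0.5,[0,-0.178,-0.002],[-0.262,0,0]],[0.5,[0,-0.177,-0.025],[-0.262,0,0]],[0.5,[0,-0.171,-0.049],[-0.262,0,0]],[0.5,[0,-0.164,-0.07],[-0.262,0,0]]])

```text
time: 31.95
eef_pos: [0.4997, -0.2644, 0.1188]
ee_rot: [-0.927, 1.569, 3.021]
force: [-0.4, -0.1, -0.4]
gripper_width: 0.502
```

step_arm(plan=[[0.5,[0,-0.153,-0.091],[-0.262,0,0]],[0.5,[0,-0.14,-0.11],[-0.262,0,0]],[0.5,[0,-0.125,-0.127],[-0.262,0,0]],[0.5,[0,-0.106,-0.143],[-0.262,0,0]],[0.5,[0,-0.087,-0.155],[-0.262,0,0]]])

```text
time: 32.45
eef_pos: [0.4646, -0.1358, 0.1191]
ee_rot: [-1.386, 1.569, -3.065]
force: [0.1, 0.1, 1.0]
gripper_width: 0.503
```

step_arm(plan=[[0.5,[0,-0.066,-0.166],[-0.262,0,0]],[0.5,[0,-0.044,-0.173],[-0.262,0,0]],[0.5,[0,0,0],[0,0,0]],[0.5,[0,0,0],[0,0,0]],[0.5,[0,0,0],[0,0,0]]])

```text
time: 32.95
eef_pos: [0.4516, -0.0861, 0.1196]
ee_rot: [-0.836, 1.57, -2.262]
force: [0.1, 1.5, 1.0]
gripper_width: 0.499
```

Run:
```python
from h import *
snap("side","s18.png",(180,200,420,440),2.5)
plan([(.5,.4516,-.085,.014,np.radians(98.6+90))])
```

```text
t 33.0 now [ 0.4517 -0.0863  0.1196] phi 0.145 grip 0.499 q [-0.26  0.33  0.42  2.13 -0.2   0.72  0.43] F [-0.   0.1 -1. ]
[[0.5,[0.235,0.0,-0.003],[-0.004,0.001,0.0]],[0.5,[0.235,0.001,-0.003],[-0.004,0.001,0.0]],[0.5,[0.234,0.0,-0.003],[-0.004,0.001,0.0]]]
```

View pics/s18.png

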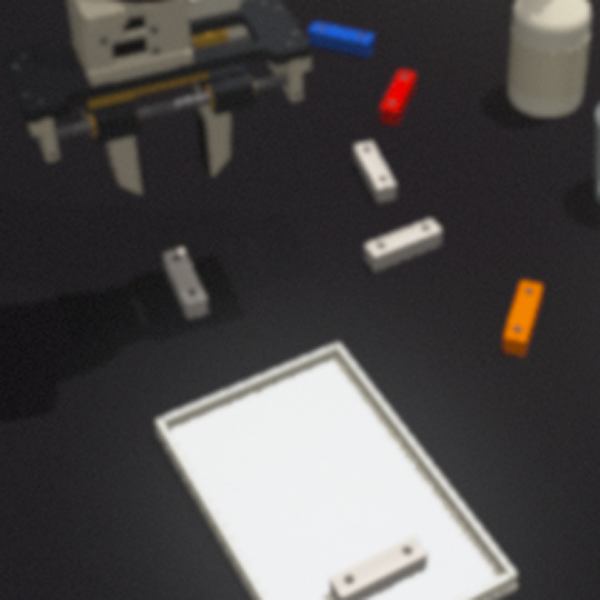

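step_arm(plan=[[0.5,[0.22,0,-0.003],[0,0,0]],[0.5,[0.2,0,-0.003],[0,0,0]],[0.5,[0.16,0,-0.003],[0,0,0]],[0.5,[0.08,0,0],[0,0,0]],[0.5,[0.03,0,0],[0,0,0]]])

```text
time: 33.5
eef_pos: [0.4509, -0.0846, 0.0153]
ee_rot: [-1.44, 1.568, -2.865]
force: [-0.2, 0.5, -0.3]
gripper_width: 0.501
```

step_arm(plan=[[0.5,[0.012,0,0],[0,0,0]],[0.1,[0,0,0],[0,0,0]],[0.1,[0,0,0],[0,0,0]],[0.1,[0,0,0],[0,0,0]],[0.1,[0,0,0],[0,0,0]]])

```text
time: 34.0
eef_pos: [0.4518, -0.0839, 0.015]
ee_rot: [1.104, 1.57, -0.319]
force: [0.6, 0.9, 0.7]
gripper_width: 0.2
```

step_arm(plan=[[0.1,[0,0,0],[0,0,0]],[0.1,[0,0,0],[0,0,0]],[0.1,[-0.05,0,0],[0,0,0]],[0.1,[-0.15,0,0],[0,0,0]],[0.1,[-0.25,0,0],[0,0,0]]])

```text
time: 34.5
eef_pos: [0.4499, -0.0839, 0.0818]
ee_rot: [-1.598, 1.566, -3.021]
force: [1.0, 1.2, 0.3]
gripper_width: 0.171
```

Run:
```python
from h import *
p=pose()[1]
plan([(.1,p[0],p[1],.115,None),(.1,*slot(-.022),.12,TY+np.pi/2)])
```

```text
t 34.5 now [ 0.4499 -0.0839  0.0818] phi 0.147 grip 0.171 q [-0.24  0.39  0.4   2.16 -0.25  0.63  0.48] F [1.  1.2 0.3]
[[0.1,[-0.221,-0.001,0.0],[0.0,0.0,0.009]],[0.1,[-0.003,0.019,0.151],[0.262,0.0,0.0]],[0.1,[-0.003,0.038,0.146],[0.262,0.0,0.0]],[0.1,[-0.003,0.057,0.141],[0.262,0.0,0.0]],[0.1,[-0.003,0.075,0.132],[0.262,0.0,0.0]]]
[[0.1,[-0.003,0.091,0.121],[0.262,0.0,0.0]],[0.1,[-0.004,0.107,0.108],[0.262,0.0,0.0]],[0.1,[-0.003,0.119,0.094],[0.262,0.0,0.0]],[0.1,[-0.003,0.131,0.076],[0.262,0.0,0.0]],[0.1,[-0.003,0.14,0.059],[0.262,0.0,0.0]]]
[[0.1,[-0.003,0.146,0.041],[0.262,0.0,0.0]],[0.1,[-0.003,0.151,0.02],[0.262,0.0,0.0]]]
```

step_arm(plan=[[0.1,[-0.221,0,0],[0,0,0]],[0.1,[-0.003,0.019,0.151],[0.262,0,0]],[0.1,[-0.003,0.038,0.146],[0.262,0,0]],[0.1,[-0.003,0.057,0.141],[0.262,0,0]],[0.1,[-0.003,0.075,0.132],[0.262,0,0]]])

```text
time: 35.0
eef_pos: [0.4759, -0.1723, 0.1176]
ee_rot: [1.859, 1.571, -0.094]
force: [0.5, 0.4, -0.3]
gripper_width: 0.174
```

step_arm(plan=[[0.1,[-0.003,0.091,0.121],[0.262,0,0]],[0.1,[-0.004,0.107,0.108],[0.262,0,0]],[0.1,[-0.003,0.119,0.094],[0.262,0,0]],[0.1,[-0.003,0.131,0.076],[0.262,0,0]],[0.1,[-0.003,0.14,0.059],[0.262,0,0]]])

```text
time: 35.5
eef_pos: [0.5063, -0.2819, 0.1198]
ee_rot: [-0.796, 1.57, 2.879]
force: [-0.4, 0.4, -0.4]
gripper_width: 0.17
```

step_arm(plan=[[0.1,[-0.003,0.146,0.041],[0.262,0,0]],[0.1,[-0.003,0.151,0.02],[0.262,0,0]],[0.1,[0,0,0],[0,0,0]],[0.1,[0,0,0],[0,0,0]],[0.1,[0,0,0],[0,0,0]]])

```text
time: 36.0
eef_pos: [0.5182, -0.324, 0.1203]
ee_rot: [-1.178, 1.57, 2.243]
force: [0.1, 0.8, -0.2]
gripper_width: 0.166
```

Run:
```python
from h import *
snap("side","s19.png",(180,240,420,480),2.5)
plan([(.1,*slot(-.022),.021,TY+np.pi/2)])
```

```text
t 36.05 now [ 0.5184 -0.3239  0.1203] phi -1.291 grip 0.169 q [-0.04  0.63  0.79  1.78 -0.54  0.96 -0.32] F [-0.1  1.3  0. ]
[[0.1,[0.221,0.002,0.004],[0.001,0.0,0.001]],[0.1,[0.22,0.002,0.004],[0.001,0.0,0.001]],[0.1,[0.221,0.001,0.005],[0.001,0.0,0.001]]]
```

View pics/s19.png

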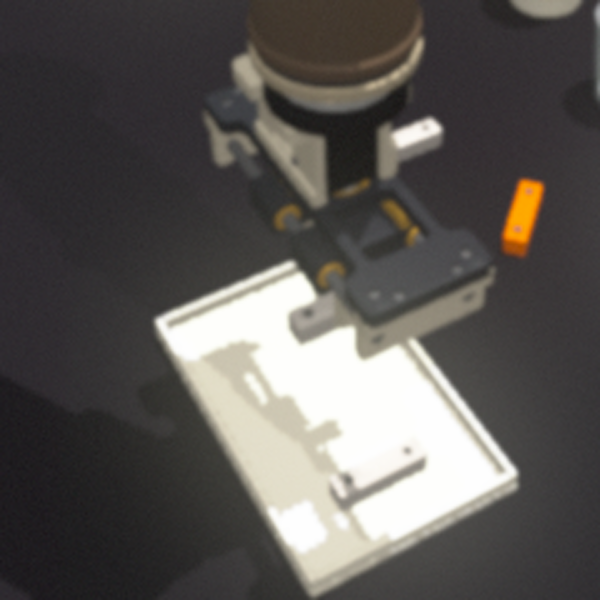

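Held level. Lowering to about 0.021.

step_arm(plan=[[0.1,[0.22,0.002,0.004],[0,0,0]],[0.1,[0.2,0.002,0.004],[0,0,0]],[0.1,[0.14,0.002,0.004],[0,0,0]],[0.1,[0.06,0,0],[0,0,0]],[0.1,[0.03,0,0],[0,0,0]]])

```text
time: 36.55
eef_pos: [0.5167, -0.3258, 0.0224]
ee_rot: [-0.823, 1.57, 2.597]
force: [-0.2, -0.2, -0.1]
gripper_width: 0.172
```

step_arm(plan=[[0.1,[0,0,0],[0,0,0]],[0.1,[0,0,0],[0,0,0]]])

```text
time: 36.75
eef_pos: [0.5175, -0.3269, 0.0239]
ee_rot: [2.153, 1.569, -0.712]
force: [0.0, -0.3, -0.1]
gripper_width: 0.169
```

step_arm(plan=[[0.1,[0.016,0,0],[0,0,0]],[0.1,[0,0,0],[0,0,0]],[0.28,[0,0,0],[0,0,0]],[0.28,[0,0,0],[0,0,0]],[0.28,[0,0,0],[0,0,0]]])

```text
time: 37.25
eef_pos: [0.517, -0.3267, 0.0206]
ee_rot: [0.914, 1.57, -1.95]
force: [0.4, 0.0, 0.5]
gripper_width: 0.278
```

step_arm(plan=[[0.28,[-0.1,0,0],[0,0,0]],[0.28,[-0.2,0,0],[0,0,0]],[0.28,[-0.25,0,0],[0,0,0]],[0.28,[-0.15,0,0],[0,0,0]],[0.28,[0,0,0],[0,0,0]]])

```text
time: 37.75
eef_pos: [0.5184, -0.3283, 0.1299]
ee_rot: [2.302, 1.565, -0.563]
force: [1.2, -0.4, 0.2]
gripper_width: 0.282
```

Run:
```python
from h import *
snap("side","s20.png",(180,240,420,480),2.5)
im,_=snap("top","t20.png",(100,200,540,340),1.8)
pieces(im)
p=pose()[1]
plan([(.5,.6195,-.0855,.13,np.radians(15.6+90))])
```

```text
[317. 235.] c [621.3   5.7] s [19.7 61.8] long ang 95.1 A 1057
[358. 236.] c [620.6 -85.5] s [19.6 63.7] long ang 15.6 A 1089
t 37.85 now [ 0.5172 -0.3266  0.1264] phi -1.294 grip 0.28 q [-0.04  0.63  0.8   1.78 -0.54  0.97 -0.32] F [ 0.4  0.4 -0.1]
[[0.5,[-0.004,-0.227,-0.183],[0.002,0.0,0.0]],[0.5,[-0.004,-0.226,-0.182],[0.002,0.0,0.0]],[0.5,[-0.004,-0.227,-0.182],[0.002,0.0,0.0]],[0.5,[-0.004,-0.227,-0.182],[0.002,0.0,0.0]],[0.5,[-0.004,-0.228,-0.182],[0.002,0.0,0.0]]]
[[0.5,[-0.004,-0.227,-0.181],[0.002,0.0,0.0]]]
```

View pics/s20.png

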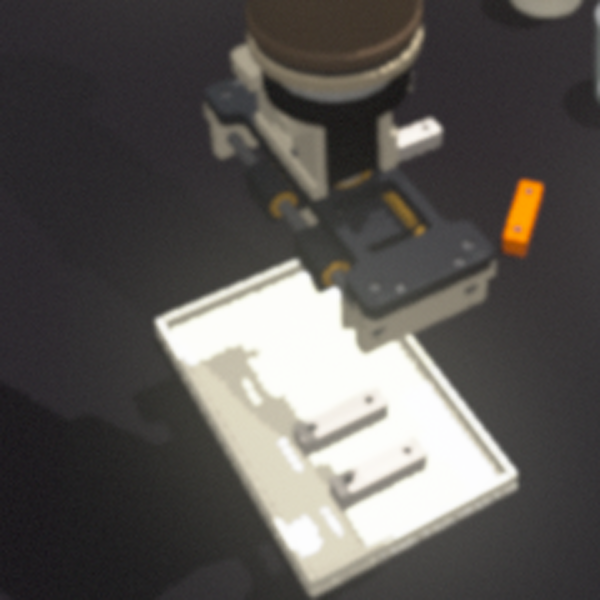

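View pics/t20.png

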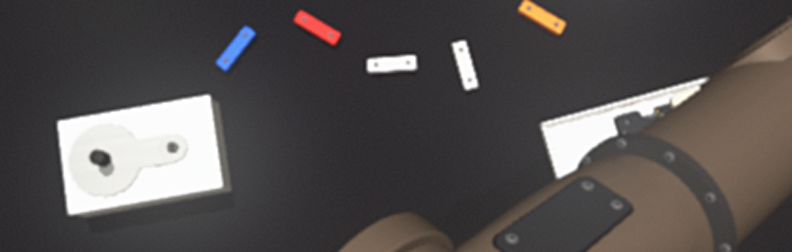

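Both bars lie flat in the tray and the cover looks shut. The next is the bar at crop (465,65).

step_arm(plan=[[0.5,[-0.004,-0.2,-0.16],[0,0,0]],[0.5,[-0.004,-0.227,-0.182],[0,0,0]],[0.5,[-0.004,-0.227,-0.182],[0,0,0]],[0.5,[-0.004,-0.227,-0.182],[0,0,0]],[0.5,[-0.004,-0.227,-0.182],[0,0,0]]])

```text
time: 38.35
eef_pos: [0.5993, -0.1283, 0.1274]
ee_rot: [-0.303, 1.569, 3.115]
force: [-0.4, -0.8, -0.2]
gripper_width: 0.497
```

step_arm(plan=[[0.5,[-0.004,-0.227,-0.182],[0,0,0]],[0.5,[0,-0.027,-0.02],[0,0,0]],[0.5,[0,0,0],[0,0,0]],[0.5,[0,0,0],[0,0,0]],[0.5,[0,0,0],[0,0,0]]])

```text
time: 38.85
eef_pos: [0.6174, -0.0874, 0.1289]
ee_rot: [0.556, 1.569, -2.311]
force: [-0.0, 0.4, 0.0]
gripper_width: 0.498
```

Run:
```python
from h import *
snap("side","s21.png",(200,160,500,380),2.5)
im,_=snap("top","t21.png",(100,200,540,340),1.8)
pieces(im)
plan([(.5,.6195,-.0855,.014,np.radians(15.6+90))])
```

```text
[344. 142.] c [840.9 -53.4] s [37.7 75.3] long ang 148.5 A 628
t 38.95 now [ 0.6177 -0.087   0.129 ] phi -1.296 grip 0.498 q [-0.47  0.65  0.82  1.74 -0.56  1.   -0.73] F [0.4 0.2 0.3]
[[0.5,[0.256,-0.002,-0.005],[0.002,0.0,0.0]],[0.5,[0.255,-0.003,-0.005],[0.002,0.0,0.0]],[0.5,[0.256,-0.002,-0.005],[0.002,0.0,0.0]]]
```

View pics/s21.png

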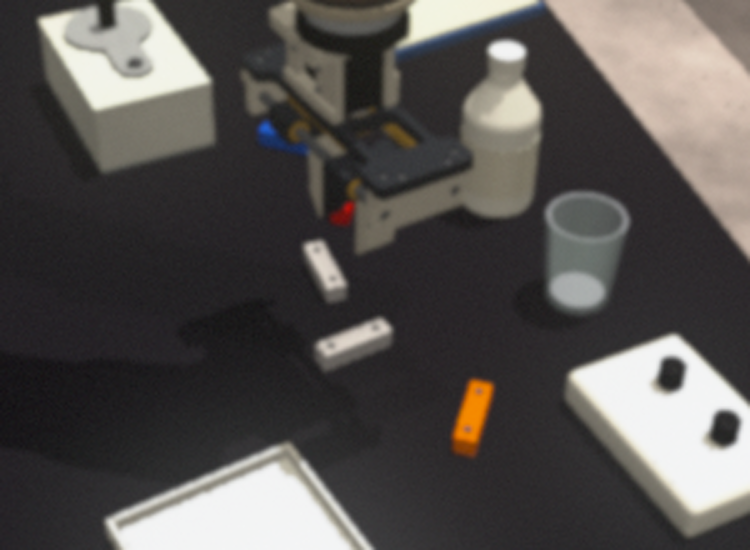

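View pics/t21.png

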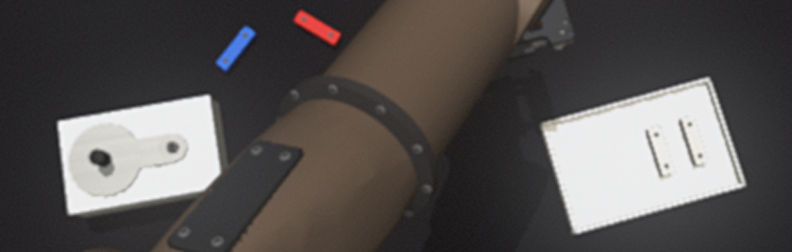

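Clear of the bottle and the beaker; the bar is in place at crop (354,344). Descending.

step_arm(plan=[[0.5,[0.24,-0.003,-0.006],[0,0,0]],[0.5,[0.22,-0.003,-0.006],[0,0,0]],[0.5,[0.17,-0.002,-0.005],[0,0,0]],[0.5,[0.09,0,0],[0,0,0]],[0.5,[0.03,0,0],[0,0,0]]])

```text
time: 39.45
eef_pos: [0.6195, -0.0841, 0.0154]
ee_rot: [-0.109, 1.569, -2.974]
force: [-0.3, 0.1, -0.2]
gripper_width: 0.503
```

step_arm(plan=[[0.5,[0.012,0,0],[0,0,0]],[0.1,[0,0,0],[0,0,0]],[0.1,[0,0,0],[0,0,0]],[0.1,[0,0,0],[0,0,0]],[0.1,[0,0,0],[0,0,0]]])

```text
time: 39.95
eef_pos: [0.6208, -0.0835, 0.0153]
ee_rot: [2.464, 1.57, -0.4]
force: [0.0, -0.9, 0.3]
gripper_width: 0.207
```

step_arm(plan=[[0.1,[0,0,0],[0,0,0]],[0.1,[0,0,0],[0,0,0]],[0.1,[-0.05,0,0],[0,0,0]],[0.1,[-0.15,0,0],[0,0,0]],[0.1,[-0.25,0,0],[0,0,0]]])

```text
time: 40.45
eef_pos: [0.6187, -0.083, 0.0812]
ee_rot: [-0.254, 1.566, -3.118]
force: [0.8, -0.8, -0.8]
gripper_width: 0.171
```

Run:
```python
from h import *
p=pose()[1]
plan([(.1,p[0],p[1],.115,None),(.1,*slot(.022),.12,TY+np.pi/2)])
```

```text
t 40.45 now [ 0.6187 -0.083   0.0812] phi -1.294 grip 0.171 q [-0.45  0.71  0.78  1.77 -0.61  0.92 -0.7 ] F [ 0.8 -0.8 -0.8]
[[0.1,[-0.225,0.0,0.001],[0.0,0.009,0.002]],[0.1,[-0.007,0.215,0.219],[0.0,0.0,0.0]],[0.1,[-0.006,0.214,0.219],[0.0,0.0,0.0]],[0.1,[-0.007,0.215,0.219],[0.0,0.0,0.0]],[0.1,[-0.007,0.215,0.22],[0.0,0.0,0.0]]]
[[0.1,[-0.007,0.214,0.219],[0.0,0.0,0.0]]]
```

step_arm(plan=[[0.1,[-0.225,0,0],[0,0,0]],[0.1,[-0.007,0.215,0.219],[0,0,0]],[0.1,[-0.007,0.215,0.219],[0,0,0]],[0.1,[-0.007,0.215,0.219],[0,0,0]],[0.1,[-0.007,0.215,0.219],[0,0,0]]])

```text
time: 40.95
eef_pos: [0.5283, -0.2447, 0.1207]
ee_rot: [1.149, 1.57, -1.715]
force: [0.8, -0.3, -0.3]
gripper_width: 0.165
```

step_arm(plan=[[0.1,[-0.007,0.214,0.219],[0,0,0]],[0.1,[0,0,0],[0,0,0]],[0.1,[0,0,0],[0,0,0]],[0.1,[0,0,0],[0,0,0]],[0.1,[0,0,0],[0,0,0]]])

```text
time: 41.45
eef_pos: [0.5074, -0.2818, 0.121]
ee_rot: [-1.006, 1.57, 2.415]
force: [-0.5, 0.1, -0.6]
gripper_width: 0.17
```

Run:
```python
from h import *
snap("side","s22.png",(180,240,420,480),2.5)
plan([(.1,*slot(.022),.021,TY+np.pi/2)])
```

```text
t 41.5 now [ 0.5073 -0.2819  0.121 ] phi -1.291 grip 0.172 q [-0.13  0.59  0.81  1.86 -0.53  0.92 -0.36] F [ 0.6 -0.1 -0.4]
[[0.1,[0.222,0.0,0.006],[0.001,0.0,0.0]],[0.1,[0.223,0.001,0.006],[0.001,0.0,0.0]],[0.1,[0.222,0.0,0.006],[0.001,0.0,0.0]]]
```

View pics/s22.png

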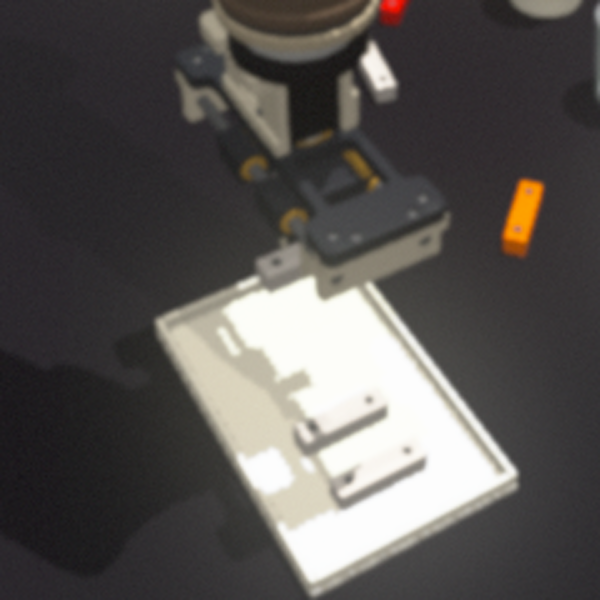

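step_arm(plan=[[0.1,[0.22,0,0.006],[0,0,0]],[0.1,[0.2,0,0.006],[0,0,0]],[0.1,[0.14,0,0.006],[0,0,0]],[0.1,[0.065,0,0],[0,0,0]],[0.1,[0.03,0,0],[0,0,0]]])

```text
time: 42.0
eef_pos: [0.504, -0.2834, 0.0223]
ee_rot: [-0.399, 1.569, 3.021]
force: [-0.2, -0.2, -0.5]
gripper_width: 0.168
```

step_arm(plan=[[0.1,[0.008,0,0],[0,0,0]],[0.1,[0,0,0],[0,0,0]]])

```text
time: 42.2
eef_pos: [0.5045, -0.2843, 0.0225]
ee_rot: [2.049, 1.57, -0.816]
force: [-0.2, -0.1, -0.8]
gripper_width: 0.171
```

step_arm(plan=[[0.1,[0.01,0,0],[0,0,0]],[0.1,[0,0,0],[0,0,0]],[0.28,[0,0,0],[0,0,0]],[0.28,[0,0,0],[0,0,0]],[0.28,[0,0,0],[0,0,0]]])

```text
time: 42.7
eef_pos: [0.504, -0.2842, 0.0204]
ee_rot: [1.023, 1.57, -1.841]
force: [0.3, 0.1, 0.2]
gripper_width: 0.274
```

step_arm(plan=[[0.28,[-0.1,0,0],[0,0,0]],[0.28,[-0.2,0,0],[0,0,0]],[0.28,[-0.25,0,0],[0,0,0]],[0.28,[-0.2,0,0],[0,0,0]],[0.28,[0,0,0],[0,0,0]]])

```text
time: 43.2
eef_pos: [0.5057, -0.286, 0.1377]
ee_rot: [2.373, 1.564, -0.492]
force: [-0.5, -0.6, -0.1]
gripper_width: 0.28
```

Run:
```python
from h import *
snap("side","s23.png",(180,240,420,480),2.5)
im,_=snap("top","t23.png",(100,200,540,340),1.8)
pieces(im)
plan([(.5,.6205,.0055,.135,np.radians(93+90))])
```

```text
[317. 235.] c [621.3   5.7] s [19.7 61.8] long ang 95.1 A 1057
t 43.3 now [ 0.5044 -0.2842  0.1341] phi -1.293 grip 0.279 q [-0.14  0.57  0.83  1.85 -0.52  0.94 -0.37] F [-1.   0.9  0.4]
[[0.5,[-0.001,-0.165,-0.127],[-0.269,0.0,0.0]],[0.5,[0.0,-0.145,-0.149],[-0.269,0.0,0.0]],[0.5,[-0.001,-0.125,-0.166],[-0.269,0.0,0.0]],[0.5,[0.0,-0.102,-0.182],[-0.269,0.0,0.0]],[0.5,[-0.001,-0.076,-0.194],[-0.269,0.0,0.0]]]
[[0.5,[-0.001,-0.049,-0.202],[-0.269,0.0,0.0]],[0.5,[0.0,-0.022,-0.207],[-0.269,0.0,0.0]],[0.5,[-0.001,0.006,-0.208],[-0.269,0.0,0.0]],[0.5,[-0.001,0.034,-0.205],[-0.269,0.0,0.0]],[0.5,[0.0,0.061,-0.199],[-0.269,0.0,0.0]]]
```

View pics/s23.png

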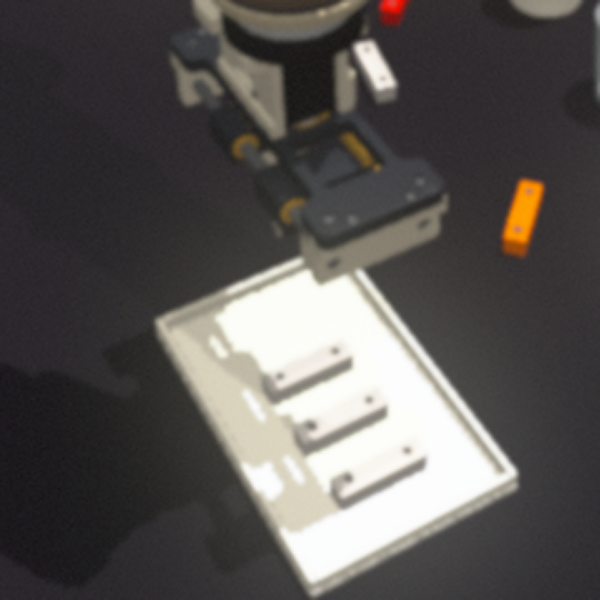

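View pics/t23.png

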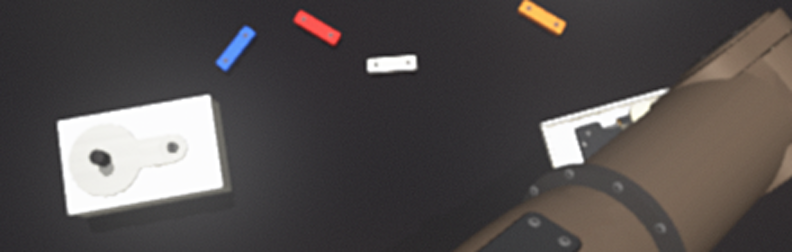

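Run:
```python
from h import *
print("cap",px2w("top",283,140,.15),"beaker rim c",px2w("top",350,144,.08), "beaker foot",px2w("top",350,156,.003),"red",px2w("top",276,215,.016))
```

```text
cap [0.79530508 0.07853769 0.15      ] beaker rim c [ 0.81395974 -0.06434006  0.08      ] beaker foot [ 0.81284077 -0.06825926  0.003     ] red [0.66631036 0.10022212 0.016     ]
```

Bottle and beaker are clear of the gripper by more than 50 mm. I'll go to the last bar at crop (392,64), white with two holes.

step_arm(plan=[[0.5,[0,-0.165,-0.127],[-0.269,0,0]],[0.5,[0,-0.145,-0.149],[-0.269,0,0]],[0.5,[0,-0.125,-0.166],[-0.269,0,0]],[0.5,[0,-0.102,-0.182],[-0.269,0,0]],[0.5,[0,-0.076,-0.194],[-0.269,0,0]]])

```text
time: 43.8
eef_pos: [0.5616, -0.1377, 0.1319]
ee_rot: [-0.966, 1.569, 3.131]
force: [0.8, -0.3, -0.1]
gripper_width: 0.5
```

step_arm(plan=[[0.5,[0,-0.049,-0.202],[-0.269,0,0]],[0.5,[0,-0.022,-0.207],[-0.269,0,0]],[0.5,[0,0.006,-0.208],[-0.269,0,0]],[0.5,[0,0.034,-0.205],[-0.269,0,0]],[0.5,[0,0.061,-0.199],[-0.269,0,0]]])

```text
time: 44.3
eef_pos: [0.6196, 0.0069, 0.1317]
ee_rot: [-1.456, 1.568, -2.97]
force: [1.2, -0.1, -0.1]
gripper_width: 0.502
```

step_arm(plan=[[0.5,[0,0,0],[0,0,0]],[0.5,[0,0,0],[0,0,0]],[0.5,[0,0,0],[0,0,0]]])

```text
time: 44.6
eef_pos: [0.6193, 0.0042, 0.1321]
ee_rot: [-1.022, 1.569, -2.544]
force: [0.1, -0.8, -0.3]
gripper_width: 0.506
```

Run:
```python
from h import *
snap("side","s24.png",(200,160,500,380),2.5)
plan([(.5,.6205,.0055,.014,np.radians(93+90))])
```

```text
t 44.65 now [0.6194 0.004  0.1323] phi 0.049 grip 0.501 q [-0.4   0.55  0.46  1.73 -0.29  0.93  0.22] F [ 0.5 -0.   0.5]
[[0.5,[0.263,0.003,-0.003],[-0.003,0.001,0.001]],[0.5,[0.263,0.003,-0.004],[-0.003,0.001,0.001]],[0.5,[0.263,0.002,-0.003],[-0.003,0.001,0.001]]]
```

View pics/s24.png

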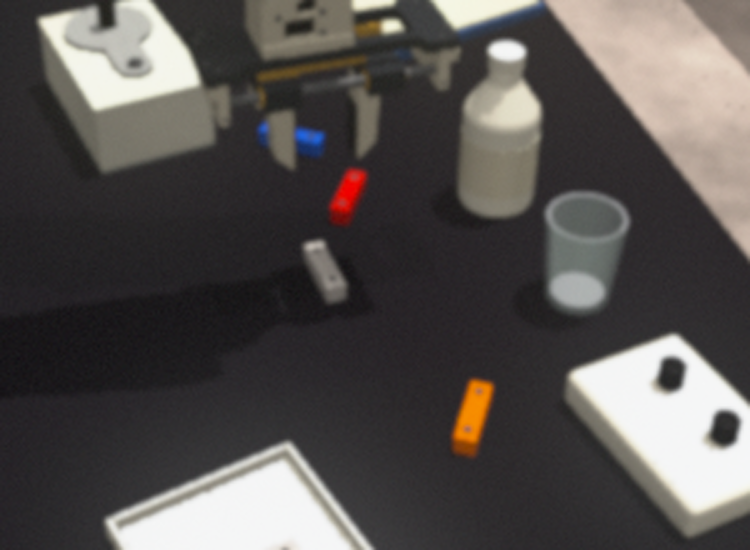

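step_arm(plan=[[0.5,[0.24,0.003,-0.003],[0,0,0]],[0.5,[0.23,0.003,-0.004],[0,0,0]],[0.5,[0.18,0.002,-0.003],[0,0,0]],[0.5,[0.09,0,0],[0,0,0]],[0.5,[0.03,0,0],[0,0,0]]])

```text
time: 45.15
eef_pos: [0.6202, 0.0061, 0.016]
ee_rot: [-1.24, 1.568, -2.761]
force: [-1.4, 0.2, -0.0]
gripper_width: 0.5
```

step_arm(plan=[[0.5,[0.012,0,0],[0,0,0]],[0.1,[0,0,0],[0,0,0]],[0.1,[0,0,0],[0,0,0]],[0.1,[0,0,0],[0,0,0]],[0.1,[0,0,0],[0,0,0]]])

```text
time: 45.65
eef_pos: [0.6216, 0.0073, 0.016]
ee_rot: [1.388, 1.57, -0.131]
force: [-0.9, -0.4, -0.2]
gripper_width: 0.203
```

step_arm(plan=[[0.1,[0,0,0],[0,0,0]],[0.1,[0,0,0],[0,0,0]],[0.1,[-0.05,0,0],[0,0,0]],[0.1,[-0.15,0,0],[0,0,0]],[0.1,[-0.25,0,0],[0,0,0]]])

```text
time: 46.15
eef_pos: [0.6194, 0.0072, 0.0818]
ee_rot: [-1.439, 1.566, -2.958]
force: [0.5, 1.3, -0.7]
gripper_width: 0.172
```

Run:
```python
from h import *
p=pose()[1]
plan([(.1,p[0],p[1],.115,None),(.1,*slot(.066),.12,TY+np.pi/2)])
```

```text
t 46.15 now [0.6194 0.0072 0.0818] phi 0.051 grip 0.172 q [-0.38  0.61  0.43  1.77 -0.33  0.84  0.25] F [ 0.5  1.3 -0.7]
[[0.1,[-0.221,-0.001,0.0],[0.0,0.001,0.01]],[0.1,[-0.003,-0.093,0.161],[0.269,0.0,0.0]],[0.1,[-0.004,-0.07,0.171],[0.269,0.0,0.0]],[0.1,[-0.003,-0.047,0.18],[0.269,0.0,0.0]],[0.1,[-0.003,-0.023,0.184],[0.269,0.0,0.0]]]
[[0.1,[-0.004,0.003,0.185],[0.269,0.0,0.0]],[0.1,[-0.003,0.027,0.184],[0.269,0.0,0.0]],[0.1,[-0.003,0.052,0.178],[0.269,0.0,0.0]],[0.1,[-0.004,0.075,0.17],[0.269,0.0,0.0]],[0.1,[-0.003,0.097,0.158],[0.269,0.0,0.0]]]
[[0.1,[-0.003,0.118,0.143],[0.269,0.0,0.0]]]
```

step_arm(plan=[[0.1,[-0.221,0,0],[0,0,0]],[0.1,[-0.003,-0.093,0.161],[0.269,0,0]],[0.1,[-0.004,-0.07,0.171],[0.269,0,0]],[0.1,[-0.003,-0.047,0.18],[0.269,0,0]],[0.1,[-0.003,-0.023,0.184],[0.269,0,0]]])

```text
time: 46.65
eef_pos: [0.5698, -0.0927, 0.1185]
ee_rot: [0.814, 1.571, -1.248]
force: [0.0, -0.6, -0.4]
gripper_width: 0.17
```

step_arm(plan=[[0.1,[-0.004,0.003,0.185],[0.269,0,0]],[0.1,[-0.003,0.027,0.184],[0.269,0,0]],[0.1,[-0.003,0.052,0.178],[0.269,0,0]],[0.1,[-0.004,0.075,0.17],[0.269,0,0]],[0.1,[-0.003,0.097,0.158],[0.269,0,0]]])

```text
time: 47.15
eef_pos: [0.5065, -0.2166, 0.121]
ee_rot: [2.736, 1.571, 0.0]
force: [0.7, -0.1, -1.0]
gripper_width: 0.171
```

step_arm(plan=[[0.1,[-0.003,0.118,0.143],[0.269,0,0]],[0.1,[0,0,0],[0,0,0]],[0.1,[0,0,0],[0,0,0]],[0.1,[0,0,0],[0,0,0]]])

```text
time: 47.55
eef_pos: [0.495, -0.2395, 0.1211]
ee_rot: [-1.537, 1.57, 1.885]
force: [1.9, -0.1, -0.7]
gripper_width: 0.173
```

Run:
```python
from h import *
snap("side","s25.png",(180,240,420,480),2.5)
plan([(.1,*slot(.066),.021,TY+np.pi/2)])
```

```text
t 47.6 now [ 0.4951 -0.2394  0.121 ] phi -1.291 grip 0.171 q [-0.22  0.55  0.83  1.94 -0.52  0.89 -0.41] F [-0.7  0.   0.4]
[[0.1,[0.222,0.001,0.006],[0.002,0.0,0.0]],[0.1,[0.223,0.001,0.006],[0.002,0.0,0.0]],[0.1,[0.222,0.001,0.006],[0.002,0.0,0.0]]]
```

View pics/s25.png

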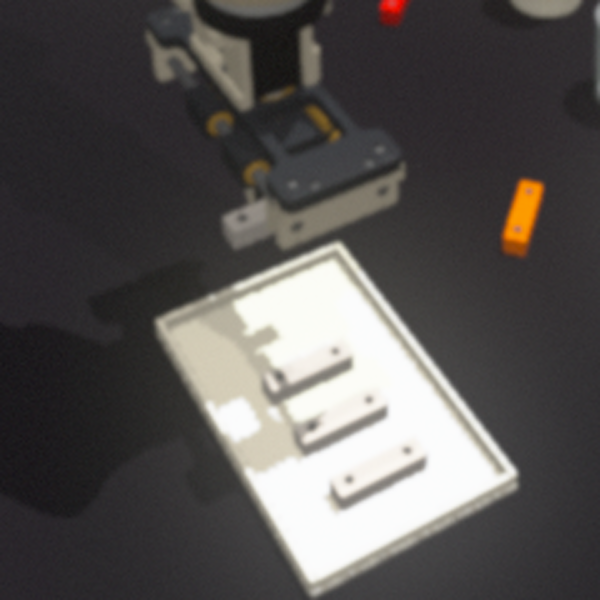

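step_arm(plan=[[0.1,[0.22,0.001,0.006],[0,0,0]],[0.1,[0.2,0.001,0.006],[0,0,0]],[0.1,[0.14,0.001,0.006],[0,0,0]],[0.1,[0.065,0,0],[0,0,0]],[0.1,[0.03,0,0],[0,0,0]]])

```text
time: 48.1
eef_pos: [0.4921, -0.2411, 0.0222]
ee_rot: [-0.549, 1.57, 2.872]
force: [-0.6, -0.6, -0.3]
gripper_width: 0.168
```

step_arm(plan=[[0.1,[0.01,0,0],[0,0,0]],[0.1,[0,0,0],[0,0,0]]])

```text
time: 48.3
eef_pos: [0.4926, -0.2419, 0.022]
ee_rot: [2.234, 1.57, -0.63]
force: [0.4, 0.1, 0.2]
gripper_width: 0.169
```

step_arm(plan=[[0.1,[0.008,0,0],[0,0,0]],[0.1,[0,0,0],[0,0,0]],[0.28,[0,0,0],[0,0,0]],[0.28,[0,0,0],[0,0,0]],[0.28,[0,0,0],[0,0,0]]])

```text
time: 48.8
eef_pos: [0.4921, -0.2418, 0.0203]
ee_rot: [1.099, 1.57, -1.765]
force: [0.4, 0.4, -1.0]
gripper_width: 0.274
```

step_arm(plan=[[0.28,[-0.1,0,0],[0,0,0]],[0.28,[-0.2,0,0],[0,0,0]],[0.28,[-0.25,0,0],[0,0,0]],[0.28,[-0.25,0,0],[0,0,0]],[0.28,[-0.1,0,0],[0,0,0]]])

```text
time: 49.3
eef_pos: [0.493, -0.243, 0.1592]
ee_rot: [2.408, 1.566, -0.457]
force: [0.2, -0.0, -0.2]
gripper_width: 0.283
```

step_arm(plan=[[0.28,[0,-0.25,0],[0,0,0]],[0.28,[0,-0.3,0],[0,0,0]],[0.28,[0,-0.3,0],[0,0,0]],[0.28,[0,-0.3,0],[0,0,0]],[0.28,[0,-0.2,0],[0,0,0]]])

```text
time: 49.8
eef_pos: [0.4351, -0.0442, 0.155]
ee_rot: [-0.902, 1.569, 2.519]
force: [-0.7, 0.6, 0.4]
gripper_width: 0.275
```

step_arm(plan=[[0.28,[0,0,0],[0,0,0]],[0.28,[0,0,0],[0,0,0]],[0.28,[0,0,0],[0,0,0]]])

```text
time: 50.1
eef_pos: [0.437, -0.0481, 0.1555]
ee_rot: [1.994, 1.57, -0.872]
force: [0.3, -0.2, 0.1]
gripper_width: 0.278
```

Run:
```python
from h import *
im,d=snap("top","t26.png"); cv2.imwrite("pics/raw26.png",im)
snap("side","s26.png")
cv2.imwrite("pics/t26b.png",cv2.resize(im[240:335,385:525],None,fx=5,fy=5,interpolation=cv2.INTER_CUBIC))
cv2.imwrite("pics/t26c.png",cv2.resize(im[245:330,120:240],None,fx=6,fy=6,interpolation=cv2.INTER_CUBIC))
print(telemetry.get_state()["eef_pos"],telemetry.get_state()["time"])
```

```text
[ 0.4368845  -0.04839756  0.15530888] 50.2
```

View pics/t26.png

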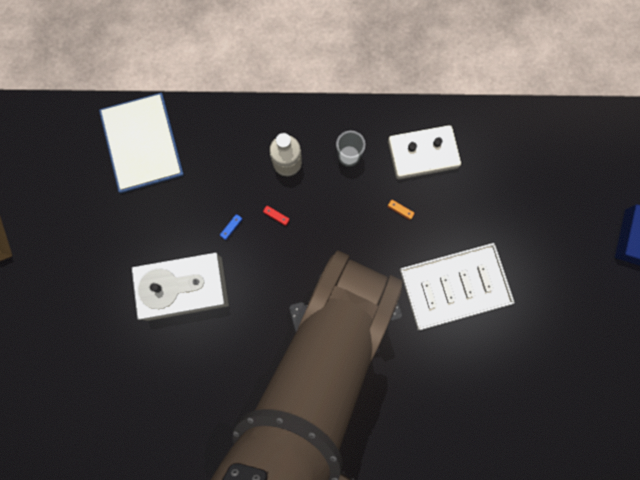

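View pics/t26c.png

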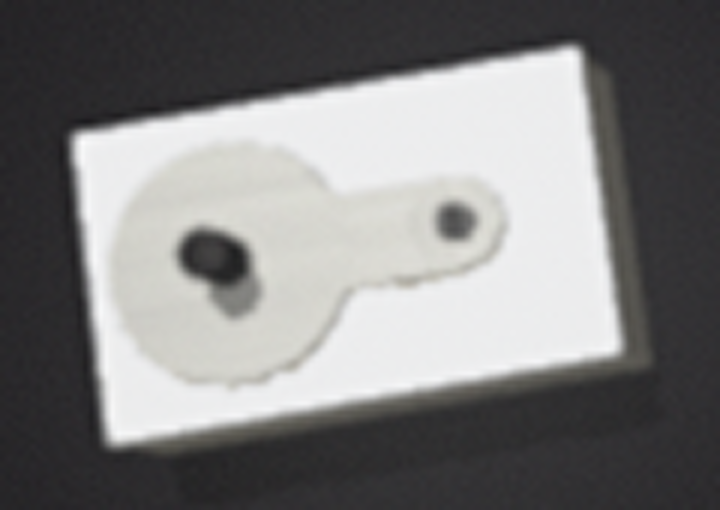

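View pics/s26.png

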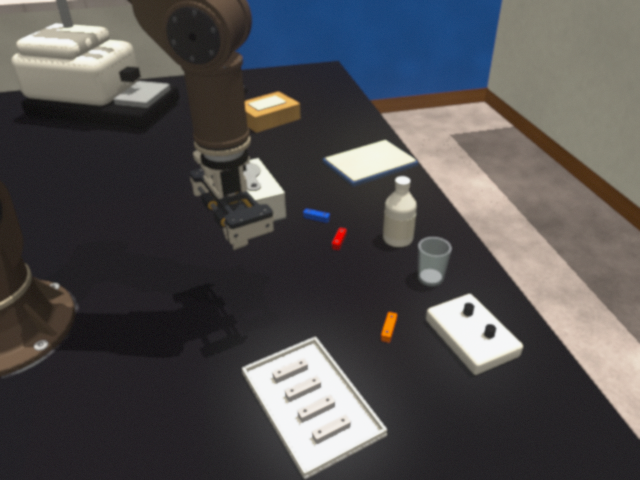

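Run:
```python
from h import *
f=lambda x,y,z:px2w("top",120+x/6-.42,245+y/6-.42,z)
for q in (f(232,265,.075),f(203,248,.109)):
    v=q[:2]-P_; print(q.round(4),np.linalg.norm(v).round(4),"cover",(BY+np.pi/2-np.arctan2(v[1],v[0])).round(3))
print(telemetry.get_state()["qvel"].round(3))
robot.close_job()
```

```text
[0.491  0.3387 0.075 ] 0.0794 cover -0.021
[0.4934 0.3391 0.109 ] 0.0794 cover 0.01
[ 0.003  0.003 -0.003  0.001 -0.001 -0.001 -0.002]
the job is handed in; nothing more can be done
```

The sorting is finished and the job is handed in, but one force spike early on may have failed the run. When I descended on the first stub at t ≈ 5.15 s, the fingertips touched the bench and the reading was about 150 N. The limit for the wrist force is 120 N. No failure was reported at the time, and I made every later descent slower and stopped it higher; no other reading I saw at the end of a call went above about 10 N.

- **Cover:** I swung it open to about 1.5 rad. After the scrap went in, I pushed it shut until I felt the end stop. Measured on the last picture it stands at −0.02 to 0.01 rad, against a limit of 0.08.
- **Scrap:** Both stubs and the one bent bar went through the port. The depth reading before closing put the bent bar on top of the stubs, with its underside at about 0.035 m, against a limit of 0.05.
- **Sound bars:** All four lie flat and apart in the tray in both final pictures.
- **Bystanders:** The bottle, the beaker and the red, orange and blue look-alikes show no movement, and the robot is touching nothing.

I saw no sign of a knocked piece or a slackened grip during the run. It ended at about 50 s of the 208 s allowed.

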